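# Make up the machine kit and the basting kit

### The arm

A 6-joint arm with a two-finger parallel gripper is mounted at the origin on a cart in front of the work surface, level with it; the furniture and walls round the work are solid. World frame = base frame: x ahead of the robot, y to its left, z up, the work surface at z = 0. Lengths are in m, angles in rad, forces in N, time in s.
With the tool pointing down it reaches from about 0.35 to 0.975 m from the base axis. Payload 17.4 kg.
Tool frame: the origin (TCP) lies midway between the tips of the shut fingers; the grasp point (between the pads) lies 19 mm behind it; z points along the fingers, y is the line along which they close (so a half turn about z gives the same grasp; the last joint's range is limited). The gripper opens to 85 mm and grips with 20 to 120 N. Pads are 22 mm wide; open, the fingers measure 114 mm over their backs; the gripper's body (76 mm by 85 mm) begins 54 mm behind the grasp point. The pads swing forward as they close: fully open they stand 13 mm farther back than shut.
Start: joints at [1.131, 0.116, 1.442, -0, 1.584, -0.038], TCP at [0.264, 0.621, 0.231] pointing down, gripper open.
Joint ranges: [-2.83, 2.83], [-0.83, 2.19], [0.07, 2.5], [-1.14, 4.28], [0.01, 3], [-2.97, 2.97]. Speed limits (rad/s): [1.89, 1.89, 2.22, 3.14, 3.14, 3.14].

### API

Orientations are given as a unit quaternion [w, x, y, z].
In Python, from station import r gives the robot as it stands.
- The arm moves only by the shell command python3 -m pendant 'ROWS' [FORCE]. ROWS is JSON, a list of rows, each an object of numbers: "fingers": the finger opening in m, from 0 to 0.0854; "tx", "ty", "tz": the shift along the tool's x, y, z in m; "roll": the turn about the tool's z in rad. In form: [{"fingers": .., "tx": .., "ty": .., "tz": .., "roll": ..}, ...]. A call has 1 to 10 rows; each row shifts and turns the commanded pose from where the row before left it, along the tool's axes as they then stand; what a row does not reach is not made up. A row lasts 1/12 s, in which the tool goes at most 41.7 mm and 7.16 degrees, less where a joint would pass 70% of its speed; a pose out of reach is approached as far as the arm can. A call with a gripper value outside its range is refused whole. The fingers move at their own pace and stop on an object; FORCE is the grip in N (left out, the last holds). Time passes only in rows, so rows that do not move let the fingers close. It gives the time, the measured TCP pose, the force, the opening and the grip force at its end, in the units of the state.
- r.state(): the state, without advancing time (a new reading comes with each control period).
- r.read_camera(name): name is "scene" or "top"; returns a dict with "image" (400x640x3 uint8, red, green, blue), "camera_matrix" (3x3 intrinsics, pixels), "D" ([k1, k2, p1, p2, k3] as OpenCV has them; the pictures are not rectified), "extrinsics" (4x4, takes a point from camera to world coordinates). Camera axes: x right, y down, z forward; pixel columns grow to the right and rows downward; lengths in m; the calibration is good to about 2 mm. A picture is of the moment at which its call begins. There is no depth.
- r.close_job(): hands the job in; it is judged then, once.
The state is a dict: "t": time; "q": joint angles; "dq": joint speeds; "joint_torque": joint torques, N m; "ee_pos": TCP position; "tcp_rot": TCP orientation; "wrist_force": force on the tool from outside, world axes, zero at the start; "torque": the same for the moment, N m; "gripper_width": finger opening in m; "gripper_force": force on a finger pad.
Only numpy, scipy, OpenCV 4.12 (cv2) and the standard library are available. Lean on these libraries where they do the work, as an engineer would, in place of code of your own. Each camera call takes 0.05 s, during which the arm holds its last target. There are 200 camera calls.

### The job

Please make up two kits from the stock laid out in front of the machine on the right-hand bench. The blue tray is the machine-sewing kit: the black spool upright in its spool well, the bobbin flat in its bobbin well and the needle pack flat in its long pocket; the orange tray is the basting kit: the red spool upright in its spool well and the seam ripper flat in its long pocket, with no bobbin, as basting is done by hand. Everything must sit right down in its pocket and be let go, and the yellow spool and the presser foot stay where they are.

Things in the scene. Friction and masses are not known exactly. Their poses are not given: they have to be found in the camera images.
- blue_tray: Fixed kit tray, blue shell, grey insert, 120 (x) by 146 (y) by 17 mm high, three open pockets. Origin: centre of underside, z up; +x from the side with the card to the long-pocket side. Pocket centres (x, y), mm: SPOOL WELL (-26.5, 34), 51 across, floor at z 4; BOBBIN WELL (-26.5, -36), 37 across, floor at z 11; LONG POCKET (27.5, 0), 42 (x) by 126 (y), floor at z 11. Insert top z 16.
- orange_tray: A second fixed kit tray with an orange shell; its sizes, axes, origin and three pockets are the same as the blue tray's. Wells are round: the bigger one (51 mm) is for a spool, the smaller one (37 mm) for a bobbin; the long pocket is a rectangle. Spool well 12 mm deep, the others 5 mm.
- black_spool: Small spool of black thread with brown wooden ends, standing on its end in the front stock (not the like spool in the display at the back); 35 mm across, 55 mm tall, 35 g. Origin: centre of its underside, z up. It can be gripped round its sides in any direction.
- red_spool: Small spool of red thread with white ends (the hole in its top shows red), standing on its end; 35 mm across, 49 mm tall, 35 g. Origin: centre of its underside, z up. It can be gripped round its sides in any direction.
- yellow_spool: Small spool of golden yellow thread with white ends (the hole in its top shows yellow), standing on its end; 35 mm across, 55 mm tall. Stock that stays where it is. Origin: centre of its underside. (Between stock and trays stands a blue cabinet, 165 mm tall, right of and ahead of the robot: carry above it. The sewing machine's head overhangs beyond x = 0.64 m near y = -0.4.)
- bobbin: Flat round steel machine bobbin, wound with black thread between its two flanges, lying flat: from above a bright disc with small holes; 21 mm across, 10 mm tall, 16 g. Origin: centre of its underside, z up. It can be gripped across its rim in any direction.
- presser_foot: Grey steel presser foot in the stock, lying on its side, T-shaped: 28 mm (x) by 38 mm (y) by 11 mm thick. Stock that stays where it is. Origin: centre of its underside.
- needle_pack: Flat white pack of machine needles with a blue band, lying flat; 26 mm (its x) by 60 mm (its y) by 8 mm thick, 16 g. Origin: centre of its underside. Grip it across its x axis (26 mm).
- seam_ripper: Seam ripper with a blue flat handle and a steel point, lying flat; 110 mm long along its y axis, 18 g. Origin: mid-length, on its underside. The handle, 13 mm wide (its x) and 9 mm thick, runs from y = -17 to y = +55 mm and the steel point from there to y = -55 mm. Grip the handle across its x axis near y = +15 mm.
There are look-alikes about, which are no part of the job. Leave any green look-alike of the red_spool alone.

How it is judged:
At the end, for the whole second after the job is handed in: Blue tray: black spool upright and bobbin flat in their wells (12 mm of centre), needle pack flat in the long pocket. Orange tray: red spool upright in its well, seam ripper flat in the long pocket, either way round. Undersides within 2.5 mm (spools 3 mm) of the floor, at rest, released (x of black_spool in the frame of blue_tray between -0.0385 and -0.0145 m and y of black_spool in the frame of blue_tray between 0.022 and 0.046 m and z of black_spool in the frame of blue_tray between 0 and 0.007 m and angle between each of black_spool, red_spool's own z axis and vertical below 0.12 rad and linear speed of each of black_spool, bobbin, needle_pack, red_spool, seam_ripper below 0.02 m/s and x of bobbin in the frame of blue_tray between -0.0385 and -0.0145 m and y of bobbin in the frame of blue_tray between -0.048 and -0.024 m and z of bobbin in the frame of blue_tray between 0 and 0.0135 m and angle between bobbin's own z axis and vertical below 0.15 rad and x of needle_pack in the frame of blue_tray between 0.0155 and 0.0395 m and y of needle_pack in the frame of blue_tray between -0.036 and 0.036 m and z of needle_pack in the frame of blue_tray between 0 and 0.0135 m and angle between each of needle_pack, seam_ripper's own z axis and vertical below 0.06 rad and x of red_spool in the frame of orange_tray between -0.0385 and -0.0145 m and y of red_spool in the frame of orange_tray between 0.022 and 0.046 m and z of red_spool in the frame of orange_tray between 0 and 0.007 m and x of seam_ripper in the frame of orange_tray between 0.0095 and 0.0455 m and y of seam_ripper in the frame of orange_tray between -0.014 and 0.014 m and z of seam_ripper in the frame of orange_tray between 0 and 0.0135 m); the robot touches nothing.
It fails at once if the yellow spool is moved more than 20 mm from its place (distance of yellow_spool from where it was at the start of the episode above 0.02 m).
It fails at once if the presser foot is moved more than 20 mm from its place (distance of presser_foot from where it was at the start of the episode above 0.02 m).
It also fails if it takes over 131 s, if anything falls off the work surface, if the arm or the gripper's body presses on something with over 40 N, if the wrist force passes 120 N, or if a joint passes its speed limit or range.

## Working session

There is one attempt and no reset: what is moved stays moved. The work goes in short steps, Python scripts to look and compute and a shell command to move; the robot and the scene stay as the last step left them, time stands still between calls to the robot, and variables do not carry over. Pictures are saved under pics/ and viewed, at most 16 in all, crops included, and the job is handed in when it is done.

```bash
ls; mkdir -p pics; python3 - <<'E'
from station import r
import cv2,numpy as np
np.set_printoptions(precision=4,suppress=True)
s=r.state();print(s)
for n in("scene","top"):
    c=r.read_camera(n);cv2.imwrite(f"pics/{n}0.png",c["image"][:,:,::-1])
    print(n,c["camera_matrix"],c["D"],c["extrinsics"])
E
```

```text
pics
{'t': 0.0, 'q': array([ 1.1312,  0.1165,  1.4423,  0.    ,  1.584 , -0.0378]), 'dq': array([ 0.0003, -0.0003, -0.0009,  0.0001,  0.0009,  0.0003]), 'joint_torque': array([  0.0027, -73.2003, -63.2486,   0.0001,   0.0063,   0.    ]), 'ee_pos': array([0.2639, 0.6211, 0.2305]), 'tcp_rot': array([-0.0001,  0.1995,  0.9799, -0.0006]), 'wrist_force': array([-0.1557, -1.1511,  0.1887]), 'torque': array([-0.0036, -0.0437, -0.0063]), 'gripper_force': 0.0, 'gripper_width': 0.08576922659937651}
scene [[376.826    0.     319.9689]
 [  0.     376.826  198.7307]
 [  0.       0.       1.    ]] [-0.0481  0.      0.      0.      0.    ] [[ 0.9356 -0.1761  0.306   0.1907]
 [-0.3531 -0.4704  0.8087 -0.8487]
 [ 0.0015 -0.8647 -0.5023  0.5431]
 [ 0.      0.      0.      1.    ]]
top [[508.8505   0.     322.9835]
 [  0.     508.8505 192.8152]
 [  0.       0.       1.    ]] [-0.1453  0.      0.      0.      0.    ] [[ 0.022  -0.9802  0.1968  0.2476]
 [-0.9996 -0.0179  0.0224 -0.0385]
 [-0.0185 -0.1972 -0.9802  1.31  ]
 [ 0.      0.      0.      1.    ]]
```

View pics/scene0.png

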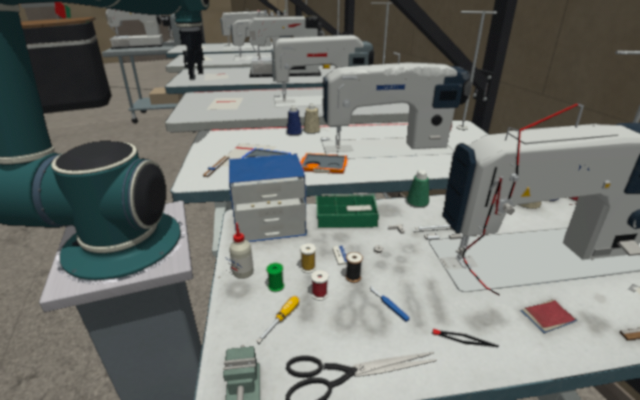

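View pics/top0.png

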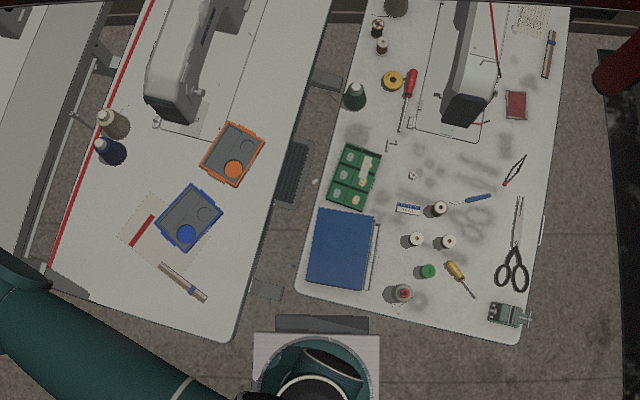

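The pictures show the right bench with the stock (top ≈(400-490,170-270)), and the trays on the left bench: orange at top (232,155), blue at (188,218). In the stock, the black spool is at (439,209), red at (449,241), yellow at (416,239), the green look-alike at (427,271), needle pack (408,208), bobbin (412,175) and ripper (470,199). I'll confirm these in enlarged crops.

```bash
python3 - <<'E'
import cv2,numpy as np
a=cv2.imread("pics/top0.png");b=cv2.imread("pics/scene0.png")
A=cv2.resize(a[135:285,375:500],None,fx=4,fy=4,interpolation=cv2.INTER_CUBIC)
B=cv2.resize(a[115:265,145:275],None,fx=2.25,fy=2.25,interpolation=cv2.INTER_CUBIC)
cv2.imwrite("pics/c1.png",A)
cv2.imwrite("pics/c2.png",cv2.resize(a[115:265,145:275],None,fx=4,fy=4,interpolation=cv2.INTER_CUBIC))
cv2.imwrite("pics/c3.png",cv2.resize(b[215:335,260:420],None,fx=5,fy=5,interpolation=cv2.INTER_CUBIC))
E
```

```text
(no output)
```

View pics/c1.png

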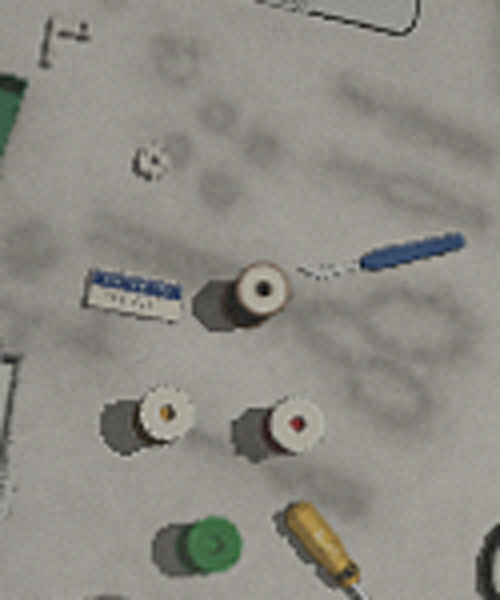

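View pics/c2.png

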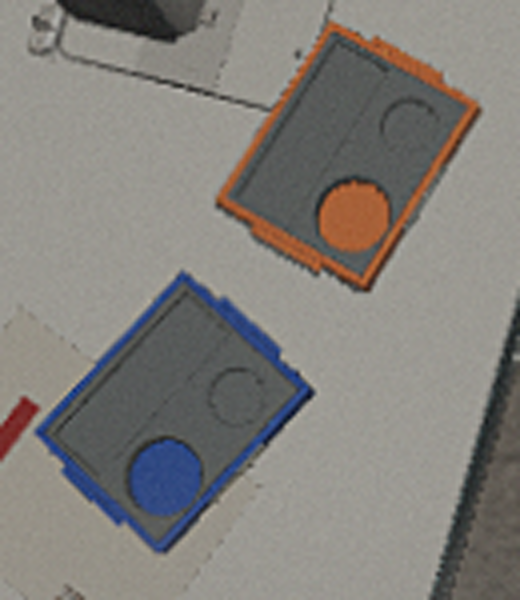

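View pics/c3.png

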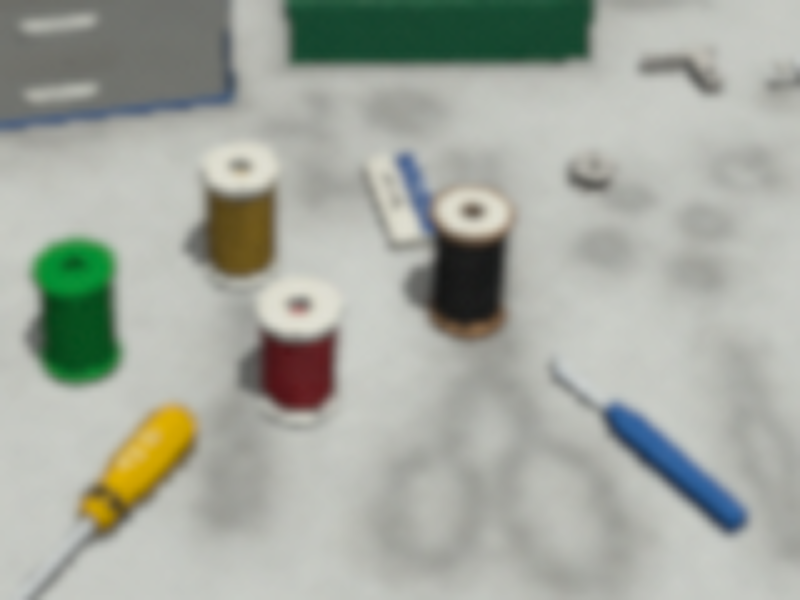

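The crops show: the black spool (brown rim, white-labelled top) at c1 (263,289), which is the front-stock one; the display one at the back (377,27) is not it. Red spool (red hole) is at (297,425), yellow hole at (166,414), and the green one is left alone. Bobbin at (152,161), white/blue pack at (134,295), ripper handle (363,264)–(464,240). On the trays the long pocket lies at the upper left and the coloured spool wells at the bottom.

```bash
cat > h.py <<'E'
from station import r
import cv2,numpy as np
np.set_printoptions(precision=4,suppress=True)
def ray(c,p):
    n=cv2.undistortPoints(np.array([[p]],float),c["camera_matrix"],c["D"])[0,0]
    T=c["extrinsics"];d=T[:3,:3]@[n[0],n[1],1];return T[:3,3],d/np.linalg.norm(d)
def onz(c,p,z):
    o,d=ray(c,p);return o+d*(z-o[2])/d[2]
def tri(c1,p1,c2,p2):
    o,d=ray(c1,p1);u,v=ray(c2,p2)
    s=np.linalg.lstsq(np.c_[d,-v],u-o,rcond=None)[0];a=o+s[0]*d;b=u+s[1]*v
    return (a+b)/2,np.linalg.norm(a-b)
def pose():
    s=r.state();w,x,y,z=s["tcp_rot"]
    from scipy.spatial.transform import Rotation as R
    return s,R.from_quat([x,y,z,w]).as_matrix()
def go(x,y,z=None,yaw=None):
    """shift (after roll) in tool axes from present pose to target; yaw = world angle of tool y (mod pi)"""
    s,M=pose();p=s["ee_pos"];a=np.arctan2(M[1,1],M[0,1]);roll=0
    if yaw is not None:
        roll=-((yaw-a+np.pi/2)%np.pi-np.pi/2)
    c,q=np.cos(roll),np.sin(roll);M2=M@np.array([[c,-q,0],[q,c,0],[0,0,1]])
    d=M2.T@(np.array([x,y,p[2] if z is None else z])-p)
    print("t%.1f"%s["t"],"pos",p,"yaw %.3f q6 %.2f w %.4f"%(a,s["q"][5],s["gripper_width"]),"| roll %.3f"%roll,"then shift",d,"rows %.1f/%.1f"%(np.hypot(*d[:2])/.0417,abs(roll)/.125))
E
python3 - <<'E'
from h import *
T=r.read_camera("top");S=r.read_camera("scene");t=T["image"];s=S["image"]
C=lambda x,y:((x-1.5)/4+375,(y-1.5)/4+135)
D=lambda x,y:((x-1.5)/4+145,(y-1.5)/4+115)
E=lambda x,y:((x-2)/5+260,(y-2)/5+215)
for n,a,b in[("black top",(263,289),(472,212)),("red top",(297,425),(299,306)),("yellow top",(166,414),(240,167)),("bobbin top",(152,161),(592,167)),("ripA",(363,264),(612,408)),("ripB",(464,240),(740,520)),("tip",(300,271),(553,365)),("pack corner",(88,268),(378,156)),("pack c2",(86,304),(366,166))]:
    print(n,*tri(T,C(*a),S,E(*b)),"dir@h",onz(T,C(*a),{"b":.055,"r":.009,"y":.055,"p":.008,"t":.005}[n[0]]))
for n,P in[("pack",[(88,268),(184,285),(181,321),(86,304)])]:
    Q=np.array([onz(T,C(*p),.006) for p in P]);print(n,Q,Q.mean(0))
for n,P,W in[("blue",[(183,273),(38,433),(162,550),(312,391)],[(166,477),(238,396)]),("orange",[(335,22),(217,205),(368,291),(480,107)],[(354,216),(411,125)])]:
    Q=np.array([onz(T,D(*p),.017) for p in P]);c=Q.mean(0)
    y=(Q[1]+Q[2]-Q[0]-Q[3])/2;print(n,c,"sides",[round(np.linalg.norm(Q[i]-Q[i-1])*1e3) for i in range(4)],"yaw y",np.arctan2(y[1],y[0]))
    ey=y/np.linalg.norm(y);ex=np.array([ey[1],-ey[0],0])
    for nm,k in[("spool",(-.0265,.034)),("bob",(-.0265,-.036)),("long",(.0275,0))]:print(nm,c+ex*k[0]+ey*k[1])
    print("wells seen",onz(T,D(*W[0]),.004),onz(T,D(*W[1]),.014))
o=s;cv2.imwrite("pics/s2.png",cv2.resize(s[130:190,220:380],None,fx=5,fy=5,interpolation=cv2.INTER_CUBIC)[:,:,::-1])
E
```

```text
black top [ 0.47   -0.3061  0.0528] 0.0014297588171176298 dir@h [ 0.469  -0.3054  0.055 ]
red top [ 0.3858 -0.3274  0.0463] 0.0025099774366970948 dir@h [ 0.3886 -0.3356  0.009 ]
yellow top [ 0.3907 -0.2438  0.0525] 0.0022063062651863116 dir@h [ 0.3893 -0.2431  0.055 ]
bobbin top [ 0.5627 -0.2443  0.0061] 0.0016120824891588718 dir@h [ 0.5502 -0.2363  0.055 ]
ripA [ 0.4967 -0.3834  0.0049] 0.002457195641844536 dir@h [ 0.4948 -0.3819  0.009 ]
ripB [ 0.5134 -0.4517  0.0055] 0.0014585155781618095 dir@h [ 0.512  -0.4503  0.009 ]
tip [ 0.4927 -0.3435 -0.006 ] 0.0011144424873677254 dir@h [ 0.4901 -0.3408  0.005 ]
pack corner [ 0.4826 -0.1993  0.0044] 0.014695554061253637 dir@h [ 0.4891 -0.2009  0.008 ]
pack c2 [ 0.4674 -0.2005  0.0011] 0.0017499576874693854 dir@h [ 0.4654 -0.1994  0.008 ]
pack [[ 0.4895 -0.2011  0.006 ]
 [ 0.4794 -0.2639  0.006 ]
 [ 0.4556 -0.2616  0.006 ]
 [ 0.4657 -0.1997  0.006 ]] [ 0.4725 -0.2316  0.006 ]
blue [0.4354 0.342  0.017 ] sides [120, 141, 116, 141] yaw y 2.4370209091176553
spool [0.3924 0.3438 0.017 ]
bob [0.4457 0.2985 0.017 ]
long [0.4532 0.363  0.017 ]
wells seen [0.3936 0.3475 0.004 ] [0.4468 0.3002 0.014 ]
orange [0.6096 0.2351 0.017 ] sides [117, 147, 119, 144] yaw y 2.641241936804967
spool [0.5671 0.2282 0.017 ]
bob [0.6285 0.1946 0.017 ]
long [0.6228 0.2593 0.017 ]
wells seen [0.5712 0.2324 0.004 ] [0.6318 0.1956 0.014 ]
```

View pics/s2.png

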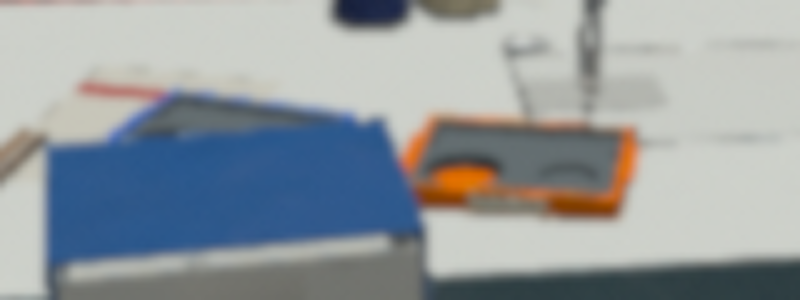

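The crop shows the orange tray clear of the cabinet, with back corners at crop (637,128) and (435,115). The blue one is mostly hidden, but its back corner is at (172,93).

```bash
python3 - <<'E'
from h import *
T=r.read_camera("top");S=r.read_camera("scene")
D=lambda x,y:((x-1.5)/4+145,(y-1.5)/4+115)
E=lambda x,y:((x-2)/5+220,(y-2)/5+130)
for a,b in[((335,22),(637,128)),((217,205),(435,115)),((38,433),(172,93))]:print(*tri(T,D(*a),S,E(*b)))
go(.469,-.306,.2,None)
E
```

```text
[0.7054 0.2511 0.0149] 0.003694657929195313
[0.5788 0.3224 0.0146] 0.008031805409031386
[0.4187 0.4338 0.0126] 0.0012952256531152389
t0.3 pos [0.264  0.6212 0.231 ] yaw 1.169 q6 -0.04 w 0.0852 | roll 0.000 then shift [-0.5513 -0.7731  0.0313] rows 22.8/0.0
```

```bash
python3 -m pendant '[{"roll":0.117},{"roll":0.117},{"roll":0.117},{"roll":0.117},{"roll":0.117},{"roll":0.117},{"roll":0.117},{"roll":0.117},{"roll":0.117},{"roll":0.117}]' 40
python3 -m pendant '[{"tx":-0.038,"ty":0.008},{"tx":-0.038,"ty":0.008},{"tx":-0.038,"ty":0.008},{"tx":-0.038,"ty":0.008},{"tx":-0.038,"ty":0.008},{"tx":-0.038,"ty":0.008},{"tx":-0.038,"ty":0.008},{"tx":-0.038,"ty":0.008},{"tx":-0.038,"ty":0.008},{"tx":-0.038,"ty":0.008}]'
python3 -m pendant '[{"tx":-0.038,"ty":0.008},{"tx":-0.038,"ty":0.008},{"tx":-0.038,"ty":0.008},{"tx":-0.038,"ty":0.008},{"tx":-0.038,"ty":0.008},{"tx":-0.038,"ty":0.008},{"tx":-0.038,"ty":0.008},{"tx":-0.038,"ty":0.008},{"tx":-0.038,"ty":0.008},{"tx":-0.038,"ty":0.008}]'
python3 -m pendant '[{"fingers":0.06},{}]'
python3 -c "
from h import *
go(.469,-.306,.022,0)"
```

```text
t0.3 pos [0.264  0.6212 0.231 ] yaw 1.169 q6 -0.04 w 0.0852 | roll 1.169 then shift [-0.9271  0.2051  0.2093] rows 22.8/9.4invalid input at $[0]: expected keys fingers, tx, ty, tz, roll
invalid input at $[0]: expected keys fingers, tx, ty, tz, roll
invalid input at $[0]: expected keys fingers, tx, ty, tz, roll
invalid input at $[0]: expected keys fingers, tx, ty, tz, roll
```

```bash
python3 -m pendant '[{"fingers":0.06,"tx":0,"ty":0,"tz":0,"roll":0.117},{"fingers":0.06,"tx":0,"ty":0,"tz":0,"roll":0.117},{"fingers":0.06,"tx":0,"ty":0,"tz":0,"roll":0.117},{"fingers":0.06,"tx":0,"ty":0,"tz":0,"roll":0.117},{"fingers":0.06,"tx":0,"ty":0,"tz":0,"roll":0.117},{"fingers":0.06,"tx":0,"ty":0,"tz":0,"roll":0.117},{"fingers":0.06,"tx":0,"ty":0,"tz":0,"roll":0.117},{"fingers":0.06,"tx":0,"ty":0,"tz":0,"roll":0.117},{"fingers":0.06,"tx":0,"ty":0,"tz":0,"roll":0.117},{"fingers":0.06,"tx":0,"ty":0,"tz":0,"roll":0.117}]' 40
python3 -m pendant '[{"fingers":0.06,"tx":-0.038,"ty":0.008,"tz":0,"roll":0},{"fingers":0.06,"tx":-0.038,"ty":0.008,"tz":0,"roll":0},{"fingers":0.06,"tx":-0.038,"ty":0.008,"tz":0,"roll":0},{"fingers":0.06,"tx":-0.038,"ty":0.008,"tz":0,"roll":0},{"fingers":0.06,"tx":-0.038,"ty":0.008,"tz":0,"roll":0},{"fingers":0.06,"tx":-0.038,"ty":0.008,"tz":0,"roll":0},{"fingers":0.06,"tx":-0.038,"ty":0.008,"tz":0,"roll":0},{"fingers":0.06,"tx":-0.038,"ty":0.008,"tz":0,"roll":0},{"fingers":0.06,"tx":-0.038,"ty":0.008,"tz":0,"roll":0},{"fingers":0.06,"tx":-0.038,"ty":0.008,"tz":0,"roll":0}]' 
python3 -m pendant '[{"fingers":0.06,"tx":-0.038,"ty":0.008,"tz":0,"roll":0},{"fingers":0.06,"tx":-0.038,"ty":0.008,"tz":0,"roll":0},{"fingers":0.06,"tx":-0.038,"ty":0.008,"tz":0,"roll":0},{"fingers":0.06,"tx":-0.038,"ty":0.008,"tz":0,"roll":0},{"fingers":0.06,"tx":-0.038,"ty":0.008,"tz":0,"roll":0},{"fingers":0.06,"tx":-0.038,"ty":0.008,"tz":0,"roll":0},{"fingers":0.06,"tx":-0.038,"ty":0.008,"tz":0,"roll":0},{"fingers":0.06,"tx":-0.038,"ty":0.008,"tz":0,"roll":0},{"fingers":0.06,"tx":-0.038,"ty":0.008,"tz":0,"roll":0},{"fingers":0.06,"tx":-0.038,"ty":0.008,"tz":0,"roll":0}]' 
python3 -c "
from h import *
go(.469,-.306,.022,0)"
```

```text
t: 1.13
ee_pos: [0.264, 0.6212, 0.2312]
tcp_rot: [0.0, 0.709, 0.705, -0.0]
wrist_force: [-0.9, 0.1, 0.5]
gripper_width: 0.0599
gripper_force: 0.0
t: 1.97
ee_pos: [0.3433, 0.2395, 0.2314]
tcp_rot: [0.0, 0.707, 0.707, 0.0]
wrist_force: [0.9, -1.0, -0.2]
gripper_width: 0.0601
gripper_force: 0.0
t: 2.8
ee_pos: [0.423, -0.1411, 0.2316]
tcp_rot: [0.0, 0.708, 0.707, 0.0]
wrist_force: [1.6, 0.6, -0.5]
gripper_width: 0.0602
gripper_force: 0.0
t2.8 pos [ 0.423  -0.1411  0.2316] yaw -0.002 q6 -0.38 w 0.0602 | roll -0.002 then shift [-0.1648  0.0458  0.2097] rows 4.1/0.0
```

```bash
python3 -m pendant '[{"fingers":0.06,"tx":-0.033,"ty":0.009,"tz":0,"roll":0},{"fingers":0.06,"tx":-0.033,"ty":0.009,"tz":0,"roll":0},{"fingers":0.06,"tx":-0.033,"ty":0.009,"tz":0,"roll":0},{"fingers":0.06,"tx":-0.033,"ty":0.009,"tz":0,"roll":0},{"fingers":0.06,"tx":-0.033,"ty":0.01,"tz":0,"roll":0},{"fingers":0.06,"tx":0,"ty":0,"tz":0.035,"roll":0},{"fingers":0.06,"tx":0,"ty":0,"tz":0.035,"roll":0},{"fingers":0.06,"tx":0,"ty":0,"tz":0.035,"roll":0},{"fingers":0.06,"tx":0,"ty":0,"tz":0.035,"roll":0}]' 
python3 -m pendant '[{"fingers":0.06,"tx":0,"ty":0,"tz":0.02,"roll":0},{"fingers":0.06,"tx":0,"ty":0,"tz":0.02,"roll":0},{"fingers":0.06,"tx":0,"ty":0,"tz":0.02,"roll":0},{"fingers":0.06,"tx":0,"ty":0,"tz":0.01,"roll":0},{"fingers":0.03,"tx":0,"ty":0,"tz":0,"roll":0},{"fingers":0.03,"tx":0,"ty":0,"tz":0,"roll":0},{"fingers":0.03,"tx":0,"ty":0,"tz":0,"roll":0},{"fingers":0.03,"tx":0,"ty":0,"tz":0,"roll":0},{"fingers":0.03,"tx":0,"ty":0,"tz":0,"roll":0}]' 40
```

```text
t: 3.55
ee_pos: [0.4688, -0.3041, 0.0897]
tcp_rot: [0.0, 0.708, 0.707, 0.0]
wrist_force: [0.8, -0.4, -0.2]
gripper_width: 0.0601
gripper_force: 0.0
t: 4.3
ee_pos: [0.4695, -0.3043, 0.0224]
tcp_rot: [0.001, 0.707, 0.707, 0.0]
wrist_force: [0.3, 0.2, 0.6]
gripper_width: 0.0332
gripper_force: 40.2
```

```bash
python3 -m pendant '[{"fingers":0.03,"tx":0,"ty":0,"tz":-0.035,"roll":0},{"fingers":0.03,"tx":0,"ty":0,"tz":-0.035,"roll":0},{"fingers":0.03,"tx":0,"ty":0,"tz":-0.035,"roll":0},{"fingers":0.03,"tx":0,"ty":0,"tz":-0.035,"roll":0},{"fingers":0.03,"tx":0,"ty":0,"tz":-0.035,"roll":0},{"fingers":0.03,"tx":0,"ty":0,"tz":-0.035,"roll":0},{"fingers":0.03,"tx":0,"ty":0,"tz":0,"roll":0}]' 
python3 -m pendant '[{"fingers":0.03,"tx":0.038,"ty":-0.0045,"tz":0,"roll":0},{"fingers":0.03,"tx":0.038,"ty":-0.0045,"tz":0,"roll":0},{"fingers":0.03,"tx":0.038,"ty":-0.0045,"tz":0,"roll":0},{"fingers":0.03,"tx":0.038,"ty":-0.0045,"tz":0,"roll":0},{"fingers":0.03,"tx":0.038,"ty":-0.0045,"tz":0,"roll":0},{"fingers":0.03,"tx":0.038,"ty":-0.0045,"tz":0,"roll":0},{"fingers":0.03,"tx":0.038,"ty":-0.0045,"tz":0,"roll":0},{"fingers":0.03,"tx":0.038,"ty":-0.0045,"tz":0,"roll":0},{"fingers":0.03,"tx":0.038,"ty":-0.0045,"tz":0,"roll":0},{"fingers":0.03,"tx":0.038,"ty":-0.0045,"tz":0,"roll":0}]' 
python3 -m pendant '[{"fingers":0.03,"tx":0.038,"ty":-0.0045,"tz":0,"roll":0},{"fingers":0.03,"tx":0.038,"ty":-0.0045,"tz":0,"roll":0},{"fingers":0.03,"tx":0.038,"ty":-0.0045,"tz":0,"roll":0},{"fingers":0.03,"tx":0.038,"ty":-0.0045,"tz":0,"roll":0},{"fingers":0.03,"tx":0.038,"ty":-0.0045,"tz":0,"roll":0},{"fingers":0.03,"tx":0.038,"ty":-0.0045,"tz":0,"roll":0},{"fingers":0.03,"tx":0.038,"ty":-0.0045,"tz":0,"roll":0},{"fingers":0.03,"tx":0,"ty":0,"tz":0.03,"roll":0},{"fingers":0.03,"tx":0,"ty":0,"tz":0.03,"roll":0}]' 
python3 -c "
from h import *
go(.393,.3457,.027,0)"
```

```text
t: 4.88
ee_pos: [0.4704, -0.3049, 0.2397]
tcp_rot: [0.005, 0.707, 0.707, 0.001]
wrist_force: [0.7, -0.5, 0.6]
gripper_width: 0.0335
gripper_force: 40.2
t: 5.72
ee_pos: [0.4237, 0.0778, 0.2319]
tcp_rot: [0.0, 0.708, 0.707, 0.001]
wrist_force: [1.5, -0.2, -0.2]
gripper_width: 0.0335
gripper_force: 40.2
t: 6.47
ee_pos: [0.393, 0.3444, 0.1719]
tcp_rot: [0.0, 0.706, 0.708, 0.002]
wrist_force: [0.7, -0.4, -0.9]
gripper_width: 0.0331
gripper_force: 40.2
t6.5 pos [0.393  0.3444 0.1719] yaw 0.002 q6 0.67 w 0.0331 | roll 0.002 then shift [ 0.001  -0.0004  0.145 ] rows 0.0/0.0
```

```bash
python3 -m pendant '[{"fingers":0.03,"tx":0.001,"ty":0,"tz":0.035,"roll":0},{"fingers":0.03,"tx":0,"ty":0,"tz":0.035,"roll":0},{"fingers":0.03,"tx":0,"ty":0,"tz":0.025,"roll":0},{"fingers":0.03,"tx":0,"ty":0,"tz":0.012,"roll":0},{"fingers":0.03,"tx":0,"ty":0,"tz":0.012,"roll":0},{"fingers":0.03,"tx":0,"ty":0,"tz":0.012,"roll":0},{"fingers":0.03,"tx":0,"ty":0,"tz":0.008,"roll":0},{"fingers":0.03,"tx":0,"ty":0,"tz":0.005,"roll":0},{"fingers":0.03,"tx":0,"ty":0,"tz":0,"roll":0},{"fingers":0.03,"tx":0,"ty":0,"tz":0,"roll":0}]' 
```

```text
t: 7.3
ee_pos: [0.3935, 0.3433, 0.0279]
tcp_rot: [0.0, 0.707, 0.707, 0.0]
wrist_force: [-0.1, -0.9, 0.4]
gripper_width: 0.0334
gripper_force: 40.2
```

```bash
python3 -m pendant '[{"fingers":0.03,"tx":0,"ty":0,"tz":0.0015,"roll":0},{"fingers":0.05,"tx":0,"ty":0,"tz":0,"roll":0},{"fingers":0.05,"tx":0,"ty":0,"tz":0,"roll":0},{"fingers":0.05,"tx":0,"ty":0,"tz":0,"roll":0},{"fingers":0.05,"tx":0,"ty":0,"tz":-0.02,"roll":0},{"fingers":0.05,"tx":0,"ty":0,"tz":-0.04,"roll":0},{"fingers":0.05,"tx":0,"ty":0,"tz":-0.04,"roll":0},{"fingers":0.05,"tx":0,"ty":0,"tz":-0.04,"roll":0},{"fingers":0.05,"tx":0,"ty":0,"tz":-0.04,"roll":0},{"fingers":0.05,"tx":0,"ty":0,"tz":-0.025,"roll":0}]'
python3 -m pendant '[{"fingers":0.05,"tx":-0.0372,"ty":0,"tz":0,"roll":0},{"fingers":0.05,"tx":-0.0372,"ty":0,"tz":0,"roll":0},{"fingers":0.05,"tx":-0.0372,"ty":0,"tz":0,"roll":0},{"fingers":0.05,"tx":-0.0372,"ty":0,"tz":0,"roll":0},{"fingers":0.05,"tx":-0.0372,"ty":0,"tz":0,"roll":0},{"fingers":0.05,"tx":-0.0372,"ty":0,"tz":0,"roll":0},{"fingers":0.05,"tx":-0.0372,"ty":0,"tz":0,"roll":0},{"fingers":0.05,"tx":-0.0372,"ty":0,"tz":0,"roll":0},{"fingers":0.05,"tx":-0.0372,"ty":0,"tz":0,"roll":0},{"fingers":0.05,"tx":-0.0372,"ty":0,"tz":0,"roll":0}]' 
python3 -m pendant '[{"fingers":0.05,"tx":-0.0372,"ty":-0.001,"tz":0,"roll":0},{"fingers":0.05,"tx":-0.0372,"ty":-0.001,"tz":0,"roll":0},{"fingers":0.05,"tx":-0.0372,"ty":-0.001,"tz":0,"roll":0},{"fingers":0.05,"tx":-0.0372,"ty":-0.001,"tz":0,"roll":0},{"fingers":0.05,"tx":-0.0372,"ty":-0.001,"tz":0,"roll":0},{"fingers":0.05,"tx":-0.0372,"ty":-0.001,"tz":0,"roll":0},{"fingers":0.05,"tx":-0.0372,"ty":-0.001,"tz":0,"roll":0},{"fingers":0.05,"tx":-0.0372,"ty":-0.001,"tz":0,"roll":0}]' 
python3 -m pendant '[{"fingers":0.05,"tx":0,"ty":0,"tz":0.035,"roll":0.1},{"fingers":0.05,"tx":0,"ty":0,"tz":0.035,"roll":0.1},{"fingers":0.05,"tx":0,"ty":0,"tz":0.035,"roll":0.1},{"fingers":0.05,"tx":0,"ty":0,"tz":0.03,"roll":0.1},{"fingers":0.05,"tx":0,"ty":0,"tz":0,"roll":0.1},{"fingers":0.05,"tx":0,"ty":0,"tz":0,"roll":0}]' 
python3 -c "
from h import *
go(.3856,-.327,.022,-.5)
T=r.read_camera('top')
cv2.imwrite('pics/b1.png',cv2.resize(T['image'][115:265,145:275],None,fx=4,fy=4,interpolation=cv2.INTER_CUBIC)[:,:,::-1])"
```

```text
t: 8.13
ee_pos: [0.3935, 0.3434, 0.2356]
tcp_rot: [0.0, 0.707, 0.707, 0.002]
wrist_force: [0.7, -0.1, 1.0]
gripper_width: 0.05
gripper_force: 0.0
t: 8.97
ee_pos: [0.3923, -0.0306, 0.2313]
tcp_rot: [0.001, 0.707, 0.707, 0.0]
wrist_force: [1.0, 0.5, -0.1]
gripper_width: 0.0498
gripper_force: 0.0
t: 9.63
ee_pos: [0.3839, -0.3285, 0.2311]
tcp_rot: [0.0, 0.708, 0.707, 0.0]
wrist_force: [-0.1, 0.7, -0.7]
gripper_width: 0.0503
gripper_force: 0.0
t: 10.13
ee_pos: [0.3839, -0.3259, 0.0941]
tcp_rot: [-0.001, 0.862, 0.508, -0.0]
wrist_force: [0.4, -0.0, -0.5]
gripper_width: 0.05
gripper_force: 0.0
t10.1 pos [ 0.3839 -0.3259  0.0941] yaw -0.506 q6 -0.25 w 0.0500 | roll -0.006 then shift [-0.0002  0.0022  0.0721] rows 0.1/0.0
```

View pics/b1.png

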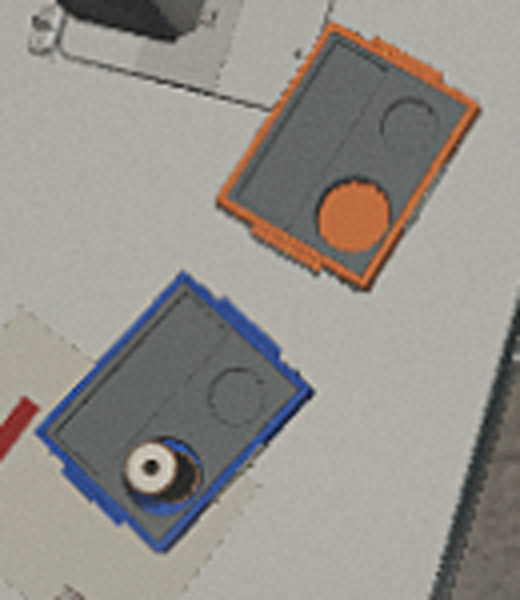

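The black spool now stands in the blue well (top at crop (151,467), base ringed by blue floor), upright. Next is the red spool.

```bash
python3 -m pendant '[{"fingers":0.05,"tx":0,"ty":0.002,"tz":0.02,"roll":0},{"fingers":0.05,"tx":0,"ty":0,"tz":0.02,"roll":0},{"fingers":0.05,"tx":0,"ty":0,"tz":0.02,"roll":0},{"fingers":0.05,"tx":0,"ty":0,"tz":0.012,"roll":0},{"fingers":0.03,"tx":0,"ty":0,"tz":0,"roll":0},{"fingers":0.03,"tx":0,"ty":0,"tz":0,"roll":0},{"fingers":0.03,"tx":0,"ty":0,"tz":0,"roll":0},{"fingers":0.03,"tx":0,"ty":0,"tz":0,"roll":0},{"fingers":0.03,"tx":0,"ty":0,"tz":0,"roll":0}]' 40
python3 -m pendant '[{"fingers":0.03,"tx":0,"ty":0,"tz":-0.035,"roll":-0.1},{"fingers":0.03,"tx":0,"ty":0,"tz":-0.035,"roll":-0.1},{"fingers":0.03,"tx":0,"ty":0,"tz":-0.035,"roll":-0.1},{"fingers":0.03,"tx":0,"ty":0,"tz":-0.035,"roll":-0.1},{"fingers":0.03,"tx":0,"ty":0,"tz":-0.035,"roll":-0.1},{"fingers":0.03,"tx":0,"ty":0,"tz":-0.035,"roll":0},{"fingers":0.03,"tx":0,"ty":0,"tz":0,"roll":0},{"fingers":0.03,"tx":0,"ty":0,"tz":0,"roll":0}]' 
python3 -c "
from h import *
go(.569,.230,.03,0)"
```

```text
t: 10.93
ee_pos: [0.3867, -0.3278, 0.025]
tcp_rot: [0.001, 0.86, 0.51, 0.0]
wrist_force: [-0.4, 0.7, -0.5]
gripper_width: 0.0327
gripper_force: 39.7
t: 11.6
ee_pos: [0.3868, -0.3279, 0.2365]
tcp_rot: [0.002, 0.707, 0.707, 0.0]
wrist_force: [0.5, 0.0, -0.8]
gripper_width: 0.033
gripper_force: 40.0
t11.6 pos [ 0.3868 -0.3279  0.2365] yaw -0.001 q6 -0.75 w 0.0330 | roll -0.001 then shift [0.5585 0.1816 0.2054] rows 14.1/0.0
```

```bash
python3 -m pendant '[{"fingers":0.03,"tx":0.0372,"ty":0.0121,"tz":0,"roll":0},{"fingers":0.03,"tx":0.0372,"ty":0.0121,"tz":0,"roll":0},{"fingers":0.03,"tx":0.0372,"ty":0.0121,"tz":0,"roll":0},{"fingers":0.03,"tx":0.0372,"ty":0.0121,"tz":0,"roll":0},{"fingers":0.03,"tx":0.0372,"ty":0.0121,"tz":0,"roll":0},{"fingers":0.03,"tx":0.0372,"ty":0.0121,"tz":0,"roll":0},{"fingers":0.03,"tx":0.0372,"ty":0.0121,"tz":0,"roll":0},{"fingers":0.03,"tx":0.0372,"ty":0.0121,"tz":0,"roll":0},{"fingers":0.03,"tx":0.0372,"ty":0.0121,"tz":0,"roll":0},{"fingers":0.03,"tx":0.0372,"ty":0.0121,"tz":0,"roll":0}]' 
python3 -m pendant '[{"fingers":0.03,"tx":0.0372,"ty":0.0121,"tz":0,"roll":0},{"fingers":0.03,"tx":0.0372,"ty":0.0121,"tz":0,"roll":0},{"fingers":0.03,"tx":0.0372,"ty":0.0121,"tz":0,"roll":0},{"fingers":0.03,"tx":0.0372,"ty":0.0121,"tz":0,"roll":0},{"fingers":0.03,"tx":0.0372,"ty":0.0121,"tz":0,"roll":0},{"fingers":0.03,"tx":0,"ty":0,"tz":0.035,"roll":0},{"fingers":0.03,"tx":0,"ty":0,"tz":0.035,"roll":0},{"fingers":0.03,"tx":0,"ty":0,"tz":0.035,"roll":0},{"fingers":0.03,"tx":0,"ty":0,"tz":0,"roll":0},{"fingers":0.03,"tx":0,"ty":0,"tz":0,"roll":0}]' 
python3 -c "
from h import *
go(.569,.230,.03,0)"
```

```text
t: 12.43
ee_pos: [0.5075, 0.0465, 0.2329]
tcp_rot: [-0.0, 0.707, 0.707, -0.0]
wrist_force: [1.5, -1.1, -0.4]
gripper_width: 0.0332
gripper_force: 40.0
t: 13.27
ee_pos: [0.5674, 0.23, 0.1272]
tcp_rot: [-0.001, 0.707, 0.707, -0.002]
wrist_force: [0.1, 0.1, 1.0]
gripper_width: 0.0332
gripper_force: 40.0
t13.3 pos [0.5674 0.23   0.1272] yaw -0.001 q6 0.34 w 0.0332 | roll -0.001 then shift [0.0001 0.002  0.0972] rows 0.0/0.0
```

```bash
python3 -m pendant '[{"fingers":0.03,"tx":0,"ty":0.001,"tz":0.03,"roll":0},{"fingers":0.03,"tx":0,"ty":0.001,"tz":0.025,"roll":0},{"fingers":0.03,"tx":0,"ty":0,"tz":0.015,"roll":0},{"fingers":0.03,"tx":0,"ty":0,"tz":0.012,"roll":0},{"fingers":0.03,"tx":0,"ty":0,"tz":0.01,"roll":0},{"fingers":0.03,"tx":0,"ty":0,"tz":0.006,"roll":0},{"fingers":0.03,"tx":0,"ty":0,"tz":0,"roll":0},{"fingers":0.03,"tx":0,"ty":0,"tz":0,"roll":0}]'
python3 -m pendant '[{"fingers":0.05,"tx":0,"ty":0,"tz":0,"roll":0},{"fingers":0.05,"tx":0,"ty":0,"tz":0,"roll":0},{"fingers":0.05,"tx":0,"ty":0,"tz":0,"roll":0},{"fingers":0.05,"tx":0,"ty":0,"tz":-0.02,"roll":0},{"fingers":0.05,"tx":0,"ty":0,"tz":-0.038,"roll":0},{"fingers":0.05,"tx":0,"ty":0,"tz":-0.038,"roll":0},{"fingers":0.05,"tx":0,"ty":0,"tz":-0.038,"roll":0},{"fingers":0.05,"tx":0,"ty":0,"tz":-0.038,"roll":0},{"fingers":0.05,"tx":0,"ty":0,"tz":-0.038,"roll":0},{"fingers":0.05,"tx":0,"ty":0,"tz":0,"roll":0}]'
python3 -m pendant '[{"fingers":0.045,"tx":-0.0365,"ty":-0.0005,"tz":0,"roll":0},{"fingers":0.045,"tx":-0.0365,"ty":-0.0005,"tz":0,"roll":0},{"fingers":0.045,"tx":-0.0365,"ty":-0.0005,"tz":0,"roll":0},{"fingers":0.045,"tx":-0.0365,"ty":-0.0005,"tz":0,"roll":0},{"fingers":0.045,"tx":-0.0365,"ty":-0.0005,"tz":0,"roll":0},{"fingers":0.045,"tx":-0.0365,"ty":-0.0005,"tz":0,"roll":0},{"fingers":0.045,"tx":-0.0365,"ty":-0.0005,"tz":0,"roll":0},{"fingers":0.045,"tx":-0.0365,"ty":-0.0005,"tz":0,"roll":0},{"fingers":0.045,"tx":-0.0365,"ty":-0.0005,"tz":0,"roll":0},{"fingers":0.045,"tx":-0.0365,"ty":-0.0005,"tz":0,"roll":0}]'
python3 -m pendant '[{"fingers":0.045,"tx":-0.0365,"ty":-0.0005,"tz":0,"roll":0},{"fingers":0.045,"tx":-0.0365,"ty":-0.0005,"tz":0,"roll":0},{"fingers":0.045,"tx":-0.0365,"ty":-0.0005,"tz":0,"roll":0},{"fingers":0.045,"tx":0,"ty":0,"tz":0.038,"roll":0},{"fingers":0.045,"tx":0,"ty":0,"tz":0.038,"roll":0},{"fingers":0.045,"tx":0,"ty":0,"tz":0.038,"roll":0},{"fingers":0.045,"tx":0,"ty":0,"tz":0.038,"roll":0},{"fingers":0.045,"tx":0,"ty":0,"tz":0.02,"roll":0},{"fingers":0.045,"tx":0,"ty":0,"tz":0,"roll":0},{"fingers":0.045,"tx":0,"ty":0,"tz":0,"roll":0}]'
python3 -c "
from h import *
go(.5617,-.2437,.005,0)
T=r.read_camera('top')
cv2.imwrite('pics/b2.png',cv2.resize(T['image'][115:275,145:455],None,fx=2.5,fy=2.5,interpolation=cv2.INTER_CUBIC)[:,:,::-1])"
```

```text
t: 13.93
ee_pos: [0.5708, 0.2305, 0.0318]
tcp_rot: [0.0, 0.707, 0.707, 0.0]
wrist_force: [0.4, -0.4, -0.3]
gripper_width: 0.0333
gripper_force: 40.0
t: 14.77
ee_pos: [0.5719, 0.231, 0.25]
tcp_rot: [0.002, 0.707, 0.707, 0.005]
wrist_force: [0.1, -0.5, 1.0]
gripper_width: 0.05
gripper_force: 0.0
t: 15.6
ee_pos: [0.5646, -0.1364, 0.2411]
tcp_rot: [0.0, 0.707, 0.707, 0.0]
wrist_force: [1.3, -0.1, -0.3]
gripper_width: 0.0451
gripper_force: 0.0
t: 16.43
ee_pos: [0.5632, -0.244, 0.0688]
tcp_rot: [-0.001, 0.707, 0.707, -0.0]
wrist_force: [1.3, 1.4, 0.3]
gripper_width: 0.0449
gripper_force: 0.0
t16.4 pos [ 0.5632 -0.244   0.0688] yaw -0.001 q6 -0.45 w 0.0449 | roll -0.001 then shift [ 0.0003 -0.0014  0.0638] rows 0.0/0.0
```

View pics/b2.png

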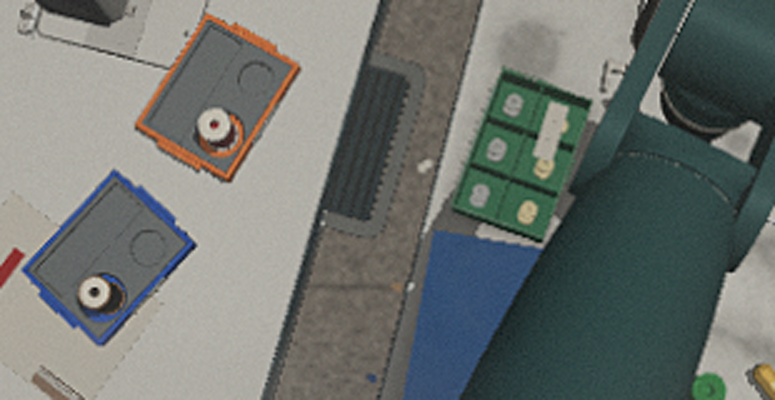

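The red spool is upright in the orange well, at (213,127). Now the bobbin.

```bash
python3 -m pendant '[{"fingers":0.045,"tx":0,"ty":-0.001,"tz":0.025,"roll":0},{"fingers":0.045,"tx":0,"ty":0,"tz":0.02,"roll":0},{"fingers":0.045,"tx":0,"ty":0,"tz":0.012,"roll":0},{"fingers":0.045,"tx":0,"ty":0,"tz":0.007,"roll":0},{"fingers":0.045,"tx":0,"ty":0,"tz":0,"roll":0},{"fingers":0.045,"tx":0,"ty":0,"tz":0,"roll":0}]'
python3 -m pendant '[{"fingers":0.01,"tx":0,"ty":0,"tz":0,"roll":0},{"fingers":0.01,"tx":0,"ty":0,"tz":0,"roll":0},{"fingers":0.01,"tx":0,"ty":0,"tz":0,"roll":0},{"fingers":0.01,"tx":0,"ty":0,"tz":0,"roll":0},{"fingers":0.01,"tx":0,"ty":0,"tz":0,"roll":0},{"fingers":0.01,"tx":0,"ty":0,"tz":0,"roll":0}]' 30
```

```text
t: 16.98
ee_pos: [0.563, -0.2444, 0.0061]
tcp_rot: [0.001, 0.707, 0.707, 0.0]
wrist_force: [-0.3, -0.1, 0.8]
gripper_width: 0.0454
gripper_force: 0.0
t: 17.48
ee_pos: [0.563, -0.2444, 0.0062]
tcp_rot: [0.001, 0.707, 0.707, 0.0]
wrist_force: [-0.9, 0.6, 6.6]
gripper_width: 0.0186
gripper_force: 29.1
```

```bash
python3 -m pendant '[{"fingers":0.01,"tx":0,"ty":0,"tz":-0.01,"roll":0},{"fingers":0.01,"tx":0,"ty":0,"tz":-0.03,"roll":0},{"fingers":0.01,"tx":0,"ty":0,"tz":-0.038,"roll":0},{"fingers":0.01,"tx":0,"ty":0,"tz":-0.038,"roll":0},{"fingers":0.01,"tx":0,"ty":0,"tz":-0.038,"roll":0},{"fingers":0.01,"tx":0,"ty":0,"tz":-0.038,"roll":0},{"fingers":0.01,"tx":0,"ty":0,"tz":-0.025,"roll":0},{"fingers":0.01,"tx":0,"ty":0,"tz":0,"roll":0}]'
python3 -m pendant '[{"fingers":0.01,"tx":0.0363,"ty":-0.0078,"tz":0,"roll":0},{"fingers":0.01,"tx":0.0363,"ty":-0.0078,"tz":0,"roll":0},{"fingers":0.01,"tx":0.0363,"ty":-0.0078,"tz":0,"roll":0},{"fingers":0.01,"tx":0.0363,"ty":-0.0078,"tz":0,"roll":0},{"fingers":0.01,"tx":0.0363,"ty":-0.0078,"tz":0,"roll":0},{"fingers":0.01,"tx":0.0363,"ty":-0.0078,"tz":0,"roll":0},{"fingers":0.01,"tx":0.0363,"ty":-0.0078,"tz":0,"roll":0},{"fingers":0.01,"tx":0.0363,"ty":-0.0078,"tz":0,"roll":0},{"fingers":0.01,"tx":0.0363,"ty":-0.0078,"tz":0,"roll":0},{"fingers":0.01,"tx":0.0363,"ty":-0.0078,"tz":0,"roll":0}]'
python3 -m pendant '[{"fingers":0.01,"tx":0.0363,"ty":-0.0078,"tz":0,"roll":0},{"fingers":0.01,"tx":0.0363,"ty":-0.0078,"tz":0,"roll":0},{"fingers":0.01,"tx":0.0363,"ty":-0.0078,"tz":0,"roll":0},{"fingers":0.01,"tx":0.0363,"ty":-0.0078,"tz":0,"roll":0},{"fingers":0.01,"tx":0.0363,"ty":-0.0078,"tz":0,"roll":0},{"fingers":0.01,"tx":0,"ty":0,"tz":0.038,"roll":0},{"fingers":0.01,"tx":0,"ty":0,"tz":0.038,"roll":0},{"fingers":0.01,"tx":0,"ty":0,"tz":0.038,"roll":0},{"fingers":0.01,"tx":0,"ty":0,"tz":0.035,"roll":0},{"fingers":0.01,"tx":0,"ty":0,"tz":0,"roll":0}]'
python3 -c "
from h import *
go(.4463,.2994,.0225,0)"
```

```text
t: 18.15
ee_pos: [0.5636, -0.2447, 0.2297]
tcp_rot: [0.004, 0.707, 0.707, 0.001]
wrist_force: [0.3, 0.5, 0.2]
gripper_width: 0.0185
gripper_force: 29.3
t: 18.98
ee_pos: [0.4838, 0.1205, 0.2224]
tcp_rot: [0.0, 0.708, 0.707, 0.0]
wrist_force: [1.1, -0.9, -0.7]
gripper_width: 0.0183
gripper_force: 29.4
t: 19.82
ee_pos: [0.443, 0.2988, 0.0663]
tcp_rot: [-0.001, 0.707, 0.707, -0.004]
wrist_force: [-0.3, -1.1, -1.6]
gripper_width: 0.0181
gripper_force: 29.4
t19.8 pos [0.443  0.2988 0.0663] yaw -0.001 q6 0.55 w 0.0181 | roll -0.001 then shift [0.0008 0.0037 0.0438] rows 0.1/0.0
```

```bash
python3 -m pendant '[{"fingers":0.01,"tx":0,"ty":0.002,"tz":0.02,"roll":0},{"fingers":0.01,"tx":0,"ty":0,"tz":0.015,"roll":0},{"fingers":0.01,"tx":0,"ty":0,"tz":0.007,"roll":0},{"fingers":0.01,"tx":0,"ty":0,"tz":0,"roll":0},{"fingers":0.01,"tx":0,"ty":0,"tz":0,"roll":0},{"fingers":0.01,"tx":0,"ty":0,"tz":0,"roll":0}]'
python3 -c "
from h import *
go(.4463,.2994,.021,0)"
```

```text
t: 20.32
ee_pos: [0.4486, 0.3009, 0.0326]
tcp_rot: [0.0, 0.707, 0.707, 0.001]
wrist_force: [0.8, 1.0, -0.5]
gripper_width: 0.0185
gripper_force: 29.4
t20.3 pos [0.4486 0.3009 0.0326] yaw -0.001 q6 0.54 w 0.0185 | roll -0.001 then shift [-0.0015 -0.0023  0.0116] rows 0.1/0.0
```

```bash
python3 -m pendant '[{"fingers":0.01,"tx":-0.001,"ty":-0.002,"tz":0.004,"roll":0},{"fingers":0.01,"tx":0,"ty":0,"tz":0.004,"roll":0},{"fingers":0.01,"tx":0,"ty":0,"tz":0.002,"roll":0},{"fingers":0.01,"tx":0,"ty":0,"tz":0,"roll":0},{"fingers":0.01,"tx":0,"ty":0,"tz":0,"roll":0}]'
python3 -m pendant '[{"fingers":0.01,"tx":0,"ty":0,"tz":0.001,"roll":0},{"fingers":0.01,"tx":0,"ty":0,"tz":0,"roll":0},{"fingers":0.01,"tx":0,"ty":0,"tz":0,"roll":0}]'
```

```text
t: 20.73
ee_pos: [0.4459, 0.2995, 0.0207]
tcp_rot: [-0.0, 0.707, 0.707, -0.0]
wrist_force: [0.6, -1.4, -0.1]
gripper_width: 0.0184
gripper_force: 29.4
t: 20.98
ee_pos: [0.446, 0.2995, 0.0198]
tcp_rot: [0.0, 0.707, 0.707, 0.0]
wrist_force: [0.3, -0.1, 0.1]
gripper_width: 0.0182
gripper_force: 29.4
```

```bash
python3 -m pendant '[{"fingers":0.035,"tx":0,"ty":0,"tz":0,"roll":0},{"fingers":0.035,"tx":0,"ty":0,"tz":0,"roll":0},{"fingers":0.035,"tx":0,"ty":0,"tz":0,"roll":0},{"fingers":0.035,"tx":0,"ty":0,"tz":-0.02,"roll":0},{"fingers":0.04,"tx":0,"ty":0,"tz":-0.038,"roll":0},{"fingers":0.04,"tx":0,"ty":0,"tz":-0.038,"roll":0},{"fingers":0.045,"tx":0,"ty":0,"tz":-0.038,"roll":0},{"fingers":0.045,"tx":0,"ty":0,"tz":-0.038,"roll":0},{"fingers":0.045,"tx":0,"ty":0,"tz":-0.038,"roll":0},{"fingers":0.045,"tx":0,"ty":0,"tz":0,"roll":0}]'
python3 -m pendant '[{"fingers":0.045,"tx":-0.0354,"ty":0.0018,"tz":0,"roll":0},{"fingers":0.045,"tx":-0.0354,"ty":0.0018,"tz":0,"roll":0},{"fingers":0.045,"tx":-0.0354,"ty":0.0018,"tz":0,"roll":0},{"fingers":0.045,"tx":-0.0354,"ty":0.0018,"tz":0,"roll":0},{"fingers":0.045,"tx":-0.0354,"ty":0.0018,"tz":0,"roll":0},{"fingers":0.045,"tx":-0.0354,"ty":0.0018,"tz":0,"roll":0},{"fingers":0.045,"tx":-0.0354,"ty":0.0018,"tz":0,"roll":0},{"fingers":0.045,"tx":-0.0354,"ty":0.0018,"tz":0,"roll":0},{"fingers":0.045,"tx":-0.0354,"ty":0.0018,"tz":0,"roll":0},{"fingers":0.045,"tx":-0.0354,"ty":0.0018,"tz":0,"roll":0}]'
python3 -m pendant '[{"fingers":0.045,"tx":-0.0354,"ty":0.0018,"tz":0,"roll":0},{"fingers":0.045,"tx":-0.0354,"ty":0.0018,"tz":0,"roll":0},{"fingers":0.045,"tx":-0.0354,"ty":0.0018,"tz":0,"roll":0},{"fingers":0.045,"tx":-0.0354,"ty":0.0018,"tz":0,"roll":0},{"fingers":0.045,"tx":-0.0354,"ty":0.0018,"tz":0,"roll":0},{"fingers":0.045,"tx":0,"ty":0,"tz":0.038,"roll":0.08},{"fingers":0.045,"tx":0,"ty":0,"tz":0.038,"roll":0.08},{"fingers":0.045,"tx":0,"ty":0,"tz":0.038,"roll":0},{"fingers":0.045,"tx":0,"ty":0,"tz":0.03,"roll":0},{"fingers":0.045,"tx":0,"ty":0,"tz":0,"roll":0}]'
python3 -c "
from h import *
T=r.read_camera('top')
go(.4725,-.2316,.005,-.16)
cv2.imwrite('pics/b3.png',cv2.resize(T['image'][115:265,145:275],None,fx=4,fy=4,interpolation=cv2.INTER_CUBIC)[:,:,::-1])"
```

```text
t: 21.82
ee_pos: [0.4474, 0.3004, 0.2381]
tcp_rot: [0.001, 0.707, 0.707, 0.005]
wrist_force: [1.4, 0.3, 0.5]
gripper_width: 0.0447
gripper_force: 0.0
t: 22.65
ee_pos: [0.4632, -0.0562, 0.2298]
tcp_rot: [0.0, 0.707, 0.707, 0.0]
wrist_force: [0.4, 1.1, -0.5]
gripper_width: 0.045
gripper_force: 0.0
t: 23.48
ee_pos: [0.4698, -0.2302, 0.0795]
tcp_rot: [-0.004, 0.762, 0.648, -0.001]
wrist_force: [-1.4, 0.2, -1.2]
gripper_width: 0.045
gripper_force: 0.0
t23.5 pos [ 0.471  -0.2308  0.0833] yaw -0.161 q6 -0.34 w 0.0453 | roll -0.001 then shift [-0.0007  0.0019  0.0783] rows 0.0/0.0
```

View pics/b3.png

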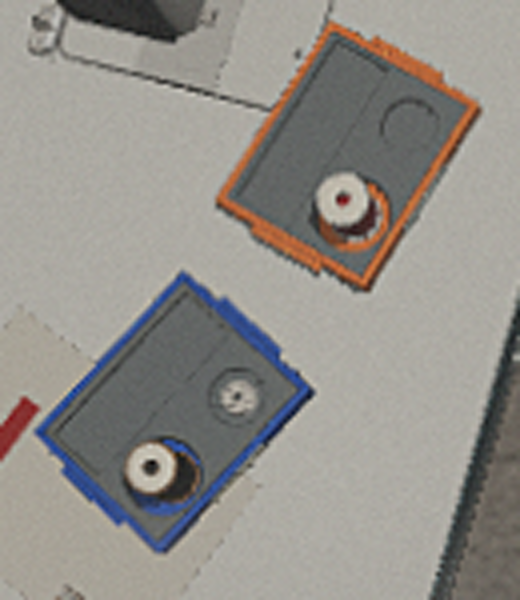

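The bobbin lies flat and centred in its well at (238,397). Now the needle pack.

```bash
python3 -m pendant '[{"fingers":0.045,"tx":0,"ty":0.001,"tz":0.03,"roll":0},{"fingers":0.045,"tx":0,"ty":0,"tz":0.025,"roll":0},{"fingers":0.045,"tx":0,"ty":0,"tz":0.013,"roll":0},{"fingers":0.045,"tx":0,"ty":0,"tz":0.009,"roll":0},{"fingers":0.045,"tx":0,"ty":0,"tz":0,"roll":0},{"fingers":0.045,"tx":0,"ty":0,"tz":0,"roll":0},{"fingers":0.045,"tx":0,"ty":0,"tz":0,"roll":0}]'
```

```text
t: 24.12
ee_pos: [0.4742, -0.2322, 0.0106]
tcp_rot: [0.001, 0.762, 0.648, 0.0]
wrist_force: [-0.0, -0.3, 0.6]
gripper_width: 0.0448
gripper_force: 0.0
```

```bash
python3 -m pendant '[{"fingers":0.045,"tx":0,"ty":0,"tz":0.0045,"roll":0},{"fingers":0.045,"tx":0,"ty":0,"tz":0,"roll":0},{"fingers":0.015,"tx":0,"ty":0,"tz":0,"roll":0},{"fingers":0.015,"tx":0,"ty":0,"tz":0,"roll":0},{"fingers":0.015,"tx":0,"ty":0,"tz":0,"roll":0},{"fingers":0.015,"tx":0,"ty":0,"tz":0,"roll":0},{"fingers":0.015,"tx":0,"ty":0,"tz":0,"roll":0}]' 30
python3 -m pendant '[{"fingers":0.015,"tx":0,"ty":0,"tz":-0.01,"roll":0},{"fingers":0.015,"tx":0,"ty":0,"tz":-0.03,"roll":0},{"fingers":0.015,"tx":0,"ty":0,"tz":-0.038,"roll":0},{"fingers":0.015,"tx":0,"ty":0,"tz":-0.038,"roll":0},{"fingers":0.015,"tx":0,"ty":0,"tz":-0.038,"roll":0},{"fingers":0.015,"tx":0,"ty":0,"tz":-0.038,"roll":0},{"fingers":0.015,"tx":0,"ty":0,"tz":-0.025,"roll":0},{"fingers":0.015,"tx":0,"ty":0,"tz":0,"roll":0},{"fingers":0.015,"tx":0,"ty":0,"tz":0,"roll":0}]'
python3 -c "
from h import *
go(.4537,.3645,.0225,.866)"
```

```text
t: 24.7
ee_pos: [0.4735, -0.2318, 0.0047]
tcp_rot: [0.0, 0.762, 0.648, 0.0]
wrist_force: [-0.6, 1.0, 4.8]
gripper_width: 0.0246
gripper_force: 29.8
t: 25.45
ee_pos: [0.4736, -0.2318, 0.2232]
tcp_rot: [0.001, 0.762, 0.648, 0.0]
wrist_force: [-0.5, 0.2, -0.5]
gripper_width: 0.0248
gripper_force: 29.6
t25.4 pos [ 0.4736 -0.2318  0.2232] yaw -0.161 q6 -0.34 w 0.0248 | roll -1.027 then shift [0.4021 0.4412 0.1998] rows 14.3/8.2
```

```bash
python3 -m pendant '[{"fingers":0.015,"tx":0,"ty":0,"tz":-0.002,"roll":-0.1027},{"fingers":0.015,"tx":0,"ty":0,"tz":-0.002,"roll":-0.1027},{"fingers":0.015,"tx":0,"ty":0,"tz":-0.002,"roll":-0.1027},{"fingers":0.015,"tx":0,"ty":0,"tz":-0.002,"roll":-0.1027},{"fingers":0.015,"tx":0,"ty":0,"tz":-0.002,"roll":-0.1027},{"fingers":0.015,"tx":0,"ty":0,"tz":0,"roll":-0.1027},{"fingers":0.015,"tx":0,"ty":0,"tz":0,"roll":-0.1027},{"fingers":0.015,"tx":0,"ty":0,"tz":0,"roll":-0.1027},{"fingers":0.015,"tx":0,"ty":0,"tz":0,"roll":-0.1027},{"fingers":0.015,"tx":0,"ty":0,"tz":0,"roll":-0.1027}]'
python3 -m pendant '[{"fingers":0.015,"tx":0.0251,"ty":0.0276,"tz":0,"roll":0},{"fingers":0.015,"tx":0.0251,"ty":0.0276,"tz":0,"roll":0},{"fingers":0.015,"tx":0.0251,"ty":0.0276,"tz":0,"roll":0},{"fingers":0.015,"tx":0.0251,"ty":0.0276,"tz":0,"roll":0},{"fingers":0.015,"tx":0.0251,"ty":0.0276,"tz":0,"roll":0},{"fingers":0.015,"tx":0.0251,"ty":0.0276,"tz":0,"roll":0},{"fingers":0.015,"tx":0.0251,"ty":0.0276,"tz":0,"roll":0},{"fingers":0.015,"tx":0.0251,"ty":0.0276,"tz":0,"roll":0}]'
python3 -m pendant '[{"fingers":0.015,"tx":0.0251,"ty":0.0276,"tz":0,"roll":0},{"fingers":0.015,"tx":0.0251,"ty":0.0276,"tz":0,"roll":0},{"fingers":0.015,"tx":0.0251,"ty":0.0276,"tz":0,"roll":0},{"fingers":0.015,"tx":0.0251,"ty":0.0276,"tz":0,"roll":0},{"fingers":0.015,"tx":0.0251,"ty":0.0276,"tz":0,"roll":0},{"fingers":0.015,"tx":0.0251,"ty":0.0276,"tz":0,"roll":0},{"fingers":0.015,"tx":0.0251,"ty":0.0276,"tz":0,"roll":0},{"fingers":0.015,"tx":0.0251,"ty":0.0276,"tz":0,"roll":0},{"fingers":0.015,"tx":0,"ty":0,"tz":0,"roll":0}]'
python3 -m pendant '[{"fingers":0.015,"tx":0,"ty":0,"tz":0.038,"roll":0},{"fingers":0.015,"tx":0,"ty":0,"tz":0.038,"roll":0},{"fingers":0.015,"tx":0,"ty":0,"tz":0.038,"roll":0},{"fingers":0.015,"tx":0,"ty":0,"tz":0.035,"roll":0},{"fingers":0.015,"tx":0,"ty":0,"tz":0,"roll":0},{"fingers":0.015,"tx":0,"ty":0,"tz":0,"roll":0},{"fingers":0.015,"tx":0,"ty":0,"tz":0,"roll":0}]'
python3 -c "
from h import *
go(.4537,.3645,.021,.866)"
```

```text
t: 26.28
ee_pos: [0.4729, -0.2314, 0.2298]
tcp_rot: [-0.001, 0.343, 0.939, 0.0]
wrist_force: [0.5, -0.3, -0.7]
gripper_width: 0.0246
gripper_force: 29.6
t: 26.95
ee_pos: [0.4625, 0.0683, 0.23]
tcp_rot: [-0.001, 0.345, 0.939, -0.0]
wrist_force: [0.2, -0.5, -0.4]
gripper_width: 0.0246
gripper_force: 29.6
t: 27.7
ee_pos: [0.4522, 0.3694, 0.2289]
tcp_rot: [-0.001, 0.344, 0.939, -0.001]
wrist_force: [1.3, -0.3, -0.7]
gripper_width: 0.0241
gripper_force: 29.6
t: 28.28
ee_pos: [0.4541, 0.3651, 0.0842]
tcp_rot: [0.0, 0.345, 0.939, 0.001]
wrist_force: [0.0, -0.2, 1.4]
gripper_width: 0.0244
gripper_force: 29.7
t28.3 pos [0.4541 0.3651 0.0842] yaw 0.866 q6 -0.23 w 0.0244 | roll -0.000 then shift [-0.0001 -0.0008  0.0632] rows 0.0/0.0
```

```bash
python3 -m pendant '[{"fingers":0.015,"tx":0,"ty":0,"tz":0.025,"roll":0},{"fingers":0.015,"tx":0,"ty":0,"tz":0.02,"roll":0},{"fingers":0.015,"tx":0,"ty":0,"tz":0.01,"roll":0},{"fingers":0.015,"tx":0,"ty":0,"tz":0.006,"roll":0},{"fingers":0.015,"tx":0,"ty":0,"tz":0,"roll":0},{"fingers":0.015,"tx":0,"ty":0,"tz":0,"roll":0},{"fingers":0.015,"tx":0,"ty":0,"tz":0,"roll":0},{"fingers":0.015,"tx":0,"ty":0,"tz":0,"roll":0}]'
```

```text
t: 28.95
ee_pos: [0.4541, 0.3652, 0.0226]
tcp_rot: [0.0, 0.345, 0.939, 0.001]
wrist_force: [-0.2, 0.9, -0.2]
gripper_width: 0.0246
gripper_force: 29.7
```

```bash
python3 -m pendant '[{"fingers":0.015,"tx":0,"ty":0,"tz":0.002,"roll":0},{"fingers":0.015,"tx":0,"ty":0,"tz":0,"roll":0},{"fingers":0.015,"tx":0,"ty":0,"tz":0,"roll":0}]'
python3 -m pendant '[{"fingers":0.04,"tx":0,"ty":0,"tz":0,"roll":0},{"fingers":0.04,"tx":0,"ty":0,"tz":0,"roll":0},{"fingers":0.04,"tx":0,"ty":0,"tz":0,"roll":0},{"fingers":0.04,"tx":0,"ty":0,"tz":-0.02,"roll":0},{"fingers":0.04,"tx":0,"ty":0,"tz":-0.038,"roll":0},{"fingers":0.04,"tx":0,"ty":0,"tz":-0.038,"roll":0},{"fingers":0.04,"tx":0,"ty":0,"tz":-0.038,"roll":0},{"fingers":0.04,"tx":0,"ty":0,"tz":-0.038,"roll":0},{"fingers":0.04,"tx":0,"ty":0,"tz":-0.038,"roll":0},{"fingers":0.04,"tx":0,"ty":0,"tz":0,"roll":0}]'
python3 -c "
from h import *
go(.5026,-.4122,.005,.246)
S=r.read_camera('scene');T=r.read_camera('top')
print(onz(S,(220+585/5,130+125/5),.01),[onz(T,(145+170/4,115+35/4),z) for z in(.08,.15)],[onz(T,(145+195/4,115+20/4),z) for z in(.08,.15)])"
```

```text
t: 29.2
ee_pos: [0.4536, 0.3649, 0.0194]
tcp_rot: [0.0, 0.345, 0.939, 0.0]
wrist_force: [0.0, -1.3, 0.2]
gripper_width: 0.0246
gripper_force: 29.7
t: 30.03
ee_pos: [0.455, 0.366, 0.2379]
tcp_rot: [0.003, 0.345, 0.939, 0.004]
wrist_force: [1.0, 0.5, 1.4]
gripper_width: 0.04
gripper_force: 0.0
t30.0 pos [0.455  0.366  0.2379] yaw 0.866 q6 -0.23 w 0.0400 | roll 0.620 then shift [-0.7672 -0.1454  0.2286] rows 18.7/5.0
[0.68   0.2756 0.01  ] [array([0.6702, 0.3438, 0.08  ]), array([0.6461, 0.322 , 0.15  ])] [array([0.6805, 0.328 , 0.08  ]), array([0.6558, 0.3072, 0.15  ])]
```

```bash
python3 -c "
from h import *
a=cv2.imread('pics/top0.png')[0:150,130:280];b=cv2.imread('pics/scene0.png')[55:175,270:420]
f=lambda i:cv2.resize(i,None,fx=2.65,fy=2.65,interpolation=cv2.INTER_CUBIC)
A=f(a);B=f(b);H=max(A.shape[0],B.shape[0]);o=np.zeros((H,A.shape[1]+B.shape[1],3),np.uint8);o[:A.shape[0],:A.shape[1]]=A;o[:B.shape[0],A.shape[1]:]=B
cv2.imwrite('pics/m.png',o);print(o.shape,A.shape)
T=r.read_camera('top');cv2.imwrite('pics/b4.png',cv2.resize(T['image'][115:265,145:275],None,fx=4,fy=4,interpolation=cv2.INTER_CUBIC)[:,:,::-1])"
```

```text
(398, 796, 3) (398, 398, 3)
```

View pics/m.png

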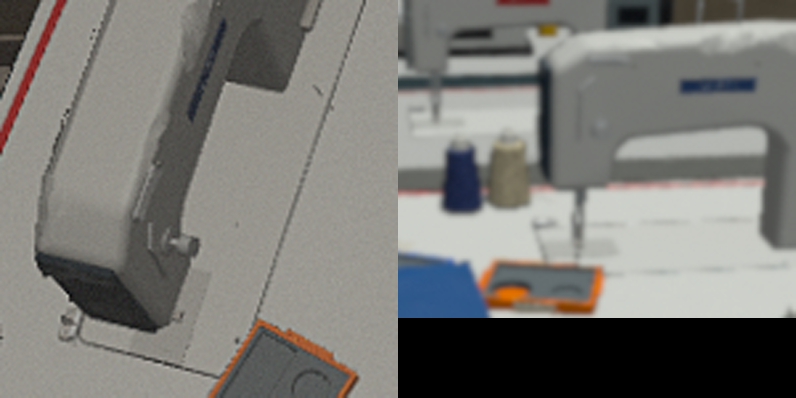

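```bash
python3 -c "
from h import *
S=r.read_camera('scene');T=r.read_camera('top')
print(tri(T,(189.2,124.5),S,(329.2,125.6)))
print(tri(T,(130+190/2.65,243/2.65),S,(270+(600-398)/2.65,55+125/2.65)))
print(tri(T,(130+122/2.65,275/2.65),S,(270+(552-398)/2.65,55+60/2.65)))"
```

```text
(array([0.6664, 0.3318, 0.1001]), np.float64(0.010103124040371088))
(array([0.7113, 0.2809, 0.1939]), np.float64(0.0007383447788228031))
(array([0.6547, 0.314 , 0.2704]), np.float64(0.0068192926749624854))
```

View pics/b4.png

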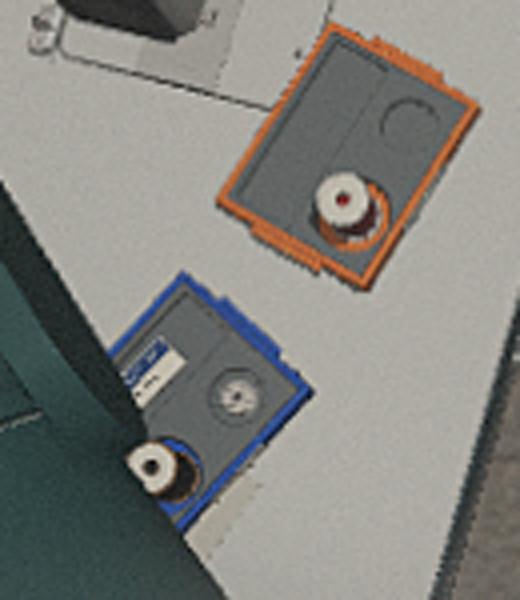

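The needle pack sits in the long pocket (partly hidden by the arm, (155,370)). The machine head's near corner is at about (0.66,0.32), leaving some 70 mm to the ripper's place. Now the seam ripper.

```bash
python3 -m pendant '[{"fingers":0.04,"tx":0,"ty":0,"tz":0,"roll":0.0886},{"fingers":0.04,"tx":0,"ty":0,"tz":0,"roll":0.0886},{"fingers":0.04,"tx":0,"ty":0,"tz":0,"roll":0.0886},{"fingers":0.04,"tx":0,"ty":0,"tz":0,"roll":0.0886},{"fingers":0.04,"tx":0,"ty":0,"tz":0,"roll":0.0886},{"fingers":0.04,"tx":0,"ty":0,"tz":0,"roll":0.0886},{"fingers":0.04,"tx":0,"ty":0,"tz":0,"roll":0.0886},{"fingers":0.04,"tx":0,"ty":0,"tz":0,"roll":0}]'
python3 -m pendant '[{"fingers":0.04,"tx":-0.0384,"ty":-0.0073,"tz":0,"roll":0},{"fingers":0.04,"tx":-0.0384,"ty":-0.0073,"tz":0,"roll":0},{"fingers":0.04,"tx":-0.0384,"ty":-0.0073,"tz":0,"roll":0},{"fingers":0.04,"tx":-0.0384,"ty":-0.0073,"tz":0,"roll":0},{"fingers":0.04,"tx":-0.0384,"ty":-0.0073,"tz":0,"roll":0},{"fingers":0.04,"tx":-0.0384,"ty":-0.0073,"tz":0,"roll":0},{"fingers":0.04,"tx":-0.0384,"ty":-0.0073,"tz":0,"roll":0},{"fingers":0.04,"tx":-0.0384,"ty":-0.0073,"tz":0,"roll":0},{"fingers":0.04,"tx":-0.0384,"ty":-0.0073,"tz":0,"roll":0},{"fingers":0.04,"tx":-0.0384,"ty":-0.0073,"tz":0,"roll":0}]'
python3 -m pendant '[{"fingers":0.04,"tx":-0.0384,"ty":-0.0073,"tz":0,"roll":0},{"fingers":0.04,"tx":-0.0384,"ty":-0.0073,"tz":0,"roll":0},{"fingers":0.04,"tx":-0.0384,"ty":-0.0073,"tz":0,"roll":0},{"fingers":0.04,"tx":-0.0384,"ty":-0.0073,"tz":0,"roll":0},{"fingers":0.04,"tx":-0.0384,"ty":-0.0073,"tz":0,"roll":0},{"fingers":0.04,"tx":-0.0384,"ty":-0.0073,"tz":0,"roll":0},{"fingers":0.04,"tx":-0.0384,"ty":-0.0073,"tz":0,"roll":0},{"fingers":0.04,"tx":-0.0384,"ty":-0.0073,"tz":0,"roll":0},{"fingers":0.04,"tx":-0.0384,"ty":-0.0073,"tz":0,"roll":0},{"fingers":0.04,"tx":-0.0384,"ty":-0.0073,"tz":0,"roll":0}]'
python3 -m pendant '[{"fingers":0.04,"tx":0,"ty":0,"tz":0.038,"roll":0},{"fingers":0.04,"tx":0,"ty":0,"tz":0.038,"roll":0},{"fingers":0.04,"tx":0,"ty":0,"tz":0.038,"roll":0},{"fingers":0.04,"tx":0,"ty":0,"tz":0.038,"roll":0},{"fingers":0.04,"tx":0,"ty":0,"tz":0.015,"roll":0},{"fingers":0.04,"tx":0,"ty":0,"tz":0,"roll":0},{"fingers":0.04,"tx":0,"ty":0,"tz":0,"roll":0},{"fingers":0.04,"tx":0,"ty":0,"tz":0,"roll":0}]'
python3 -c "
from h import *
go(.5026,-.4122,.006,.246)
T=r.read_camera('top');cv2.imwrite('pics/b5.png',cv2.resize(T['image'][115:265,145:275],None,fx=4,fy=4,interpolation=cv2.INTER_CUBIC)[:,:,::-1])"
```

```text
t: 30.95
ee_pos: [0.4533, 0.3647, 0.2277]
tcp_rot: [-0.0, 0.617, 0.787, -0.001]
wrist_force: [-0.3, -0.1, 0.2]
gripper_width: 0.0401
gripper_force: 0.0
t: 31.78
ee_pos: [0.4756, -0.0272, 0.2285]
tcp_rot: [-0.0, 0.614, 0.79, -0.0]
wrist_force: [1.1, -0.4, 0.6]
gripper_width: 0.04
gripper_force: 0.0
t: 32.62
ee_pos: [0.4983, -0.4174, 0.228]
tcp_rot: [-0.001, 0.614, 0.789, 0.0]
wrist_force: [0.9, 0.3, -0.1]
gripper_width: 0.0399
gripper_force: 0.0
t: 33.28
ee_pos: [0.4997, -0.4163, 0.065]
tcp_rot: [0.001, 0.615, 0.789, -0.0]
wrist_force: [0.1, -0.7, -0.1]
gripper_width: 0.0403
gripper_force: 0.0
t33.3 pos [ 0.4997 -0.4163  0.065 ] yaw 0.247 q6 -0.98 w 0.0403 | roll 0.001 then shift [0.0034 0.0037 0.059 ] rows 0.1/0.0
```

View pics/b5.png

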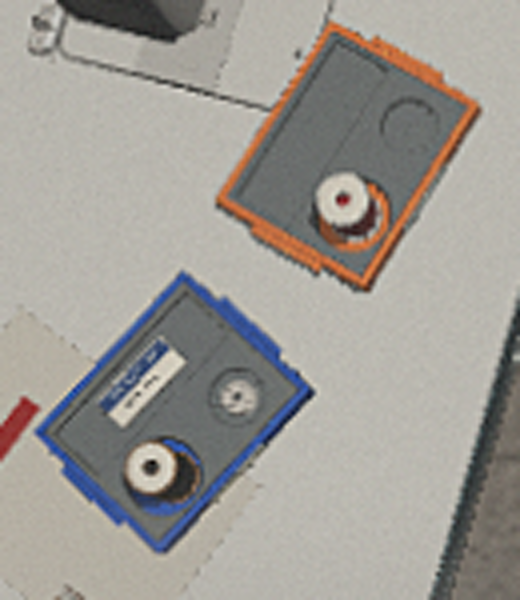

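The pack lies in its pocket, centre (143,382), inside the pocket line. Grasping the ripper.

```bash
python3 -m pendant '[{"fingers":0.04,"tx":0.0034,"ty":0.0035,"tz":0.02,"roll":0},{"fingers":0.04,"tx":0,"ty":0,"tz":0.02,"roll":0},{"fingers":0.04,"tx":0,"ty":0,"tz":0.01,"roll":0},{"fingers":0.04,"tx":0,"ty":0,"tz":0.008,"roll":0},{"fingers":0.04,"tx":0,"ty":0,"tz":0,"roll":0},{"fingers":0.04,"tx":0,"ty":0,"tz":0,"roll":0},{"fingers":0.04,"tx":0,"ty":0,"tz":0,"roll":0},{"fingers":0.04,"tx":0,"ty":0,"tz":0,"roll":0}]'
python3 -c "
from h import *
go(.5026,-.4122,.006,.246)
T=r.read_camera('top');q=onz(T,(180.4,210.1),.019)-[.4362,.3435,0];a=2.437;print('pack in tray',q[0]*np.sin(a)-q[1]*np.cos(a),q[0]*np.cos(a)+q[1]*np.sin(a))"
```

```text
t: 34.0
ee_pos: [0.5018, -0.4119, 0.0056]
tcp_rot: [0.001, 0.615, 0.788, -0.0]
wrist_force: [-0.0, -0.4, 0.4]
gripper_width: 0.04
gripper_force: 0.0
t34.0 pos [ 0.5018 -0.4119  0.0056] yaw 0.246 q6 -0.97 w 0.0400 | roll -0.000 then shift [-0.0005  0.0007 -0.0004] rows 0.0/0.0
pack in tray 0.026277552743355644 -0.0008873175172453389
```

```bash
python3 -m pendant '[{"fingers":0.005,"tx":0,"ty":0,"tz":0,"roll":0},{"fingers":0.005,"tx":0,"ty":0,"tz":0,"roll":0},{"fingers":0.005,"tx":0,"ty":0,"tz":0,"roll":0},{"fingers":0.005,"tx":0,"ty":0,"tz":0,"roll":0},{"fingers":0.005,"tx":0,"ty":0,"tz":0,"roll":0},{"fingers":0.005,"tx":0,"ty":0,"tz":0,"roll":0},{"fingers":0.005,"tx":0,"ty":0,"tz":0,"roll":0}]' 40
python3 -m pendant '[{"fingers":0.005,"tx":0,"ty":0,"tz":-0.01,"roll":0},{"fingers":0.005,"tx":0,"ty":0,"tz":-0.03,"roll":0},{"fingers":0.005,"tx":0,"ty":0,"tz":-0.038,"roll":0},{"fingers":0.005,"tx":0,"ty":0,"tz":-0.038,"roll":0},{"fingers":0.005,"tx":0,"ty":0,"tz":-0.038,"roll":0},{"fingers":0.005,"tx":0,"ty":0,"tz":-0.038,"roll":0},{"fingers":0.005,"tx":0,"ty":0,"tz":-0.038,"roll":0},{"fingers":0.005,"tx":0,"ty":0,"tz":0,"roll":0},{"fingers":0.005,"tx":0,"ty":0,"tz":0,"roll":0}]'
python3 -m pendant '[{"fingers":0.005,"tx":0,"ty":0,"tz":0,"roll":-0.103},{"fingers":0.005,"tx":0,"ty":0,"tz":0,"roll":-0.103},{"fingers":0.005,"tx":0,"ty":0,"tz":0,"roll":-0.103},{"fingers":0.005,"tx":0,"ty":0,"tz":0,"roll":-0.103},{"fingers":0.005,"tx":0,"ty":0,"tz":0,"roll":-0.103},{"fingers":0.005,"tx":0,"ty":0,"tz":0,"roll":-0.103},{"fingers":0.005,"tx":0,"ty":0,"tz":0,"roll":-0.103},{"fingers":0.005,"tx":0,"ty":0,"tz":0,"roll":-0.103},{"fingers":0.005,"tx":0,"ty":0,"tz":0,"roll":0}]'
python3 -c "
from h import *
go(.6353,.2489,.02,1.07)"
```

```text
t: 34.63
ee_pos: [0.5015, -0.4115, 0.0047]
tcp_rot: [0.0, 0.615, 0.788, -0.0]
wrist_force: [-1.3, 0.9, 6.8]
gripper_width: 0.0113
gripper_force: 39.5
t: 35.38
ee_pos: [0.5018, -0.4118, 0.2374]
tcp_rot: [0.002, 0.615, 0.788, -0.0]
wrist_force: [0.6, -0.6, -1.1]
gripper_width: 0.0112
gripper_force: 39.1
t: 36.13
ee_pos: [0.501, -0.4111, 0.2328]
tcp_rot: [-0.001, 0.245, 0.969, 0.001]
wrist_force: [-0.3, -0.3, -0.2]
gripper_width: 0.011
gripper_force: 39.1
t36.1 pos [ 0.501  -0.4111  0.2328] yaw 1.075 q6 -1.80 w 0.0110 | roll 0.005 then shift [0.1986 0.6433 0.2135] rows 16.1/0.0
```

```bash
python3 -m pendant '[{"fingers":0.005,"tx":0.011,"ty":0.0357,"tz":0,"roll":0},{"fingers":0.005,"tx":0.011,"ty":0.0357,"tz":0,"roll":0},{"fingers":0.005,"tx":0.011,"ty":0.0357,"tz":0,"roll":0},{"fingers":0.005,"tx":0.011,"ty":0.0357,"tz":0,"roll":0},{"fingers":0.005,"tx":0.011,"ty":0.0357,"tz":0,"roll":0},{"fingers":0.005,"tx":0.011,"ty":0.0357,"tz":0,"roll":0},{"fingers":0.005,"tx":0.011,"ty":0.0357,"tz":0,"roll":0},{"fingers":0.005,"tx":0.011,"ty":0.0357,"tz":0,"roll":0},{"fingers":0.005,"tx":0.011,"ty":0.0357,"tz":0,"roll":0},{"fingers":0.005,"tx":0.011,"ty":0.0357,"tz":0,"roll":0}]'
python3 -m pendant '[{"fingers":0.005,"tx":0.011,"ty":0.0357,"tz":0,"roll":0},{"fingers":0.005,"tx":0.011,"ty":0.0357,"tz":0,"roll":0},{"fingers":0.005,"tx":0.011,"ty":0.0357,"tz":0,"roll":0},{"fingers":0.005,"tx":0.011,"ty":0.0357,"tz":0,"roll":0},{"fingers":0.005,"tx":0.011,"ty":0.0357,"tz":0,"roll":0},{"fingers":0.005,"tx":0.011,"ty":0.0357,"tz":0,"roll":0},{"fingers":0.005,"tx":0.011,"ty":0.0357,"tz":0,"roll":0},{"fingers":0.005,"tx":0.011,"ty":0.0357,"tz":0,"roll":0},{"fingers":0.005,"tx":0,"ty":0,"tz":0,"roll":0},{"fingers":0.005,"tx":0,"ty":0,"tz":0,"roll":0}]'
python3 -c "
from h import *
go(.6353,.2489,.02,1.07)"
python3 -m pendant '[{"fingers":0.005,"tx":0,"ty":0,"tz":0.02,"roll":0},{"fingers":0.005,"tx":0,"ty":0,"tz":0.02,"roll":0},{"fingers":0.005,"tx":0,"ty":0,"tz":0.02,"roll":0},{"fingers":0.005,"tx":0,"ty":0,"tz":0,"roll":0}]'
python3 -c "
from h import *
T=r.read_camera('top');S=r.read_camera('scene')
f=lambda i:cv2.resize(i,(400,400),interpolation=cv2.INTER_CUBIC)
cv2.imwrite('pics/m2.png',np.hstack([f(T['image'][50:210,150:310]),f(S['image'][60:180,270:390])])[:,:,::-1])"
```

```text
t: 36.97
ee_pos: [0.576, -0.0435, 0.2335]
tcp_rot: [-0.001, 0.25, 0.968, -0.0]
wrist_force: [0.2, -0.1, 0.1]
gripper_width: 0.0114
gripper_force: 39.1
t: 37.8
ee_pos: [0.6359, 0.249, 0.2326]
tcp_rot: [-0.001, 0.248, 0.969, -0.001]
wrist_force: [-0.3, -0.2, 0.5]
gripper_width: 0.0114
gripper_force: 39.1
t37.8 pos [0.6359 0.249  0.2326] yaw 1.069 q6 -0.73 w 0.0114 | roll -0.001 then shift [0.0002 0.     0.2126] rows 0.0/0.0
t: 38.13
ee_pos: [0.6348, 0.2457, 0.1694]
tcp_rot: [-0.003, 0.249, 0.968, -0.002]
wrist_force: [0.2, -0.2, -1.2]
gripper_width: 0.0115
gripper_force: 39.1
```

View pics/m2.png

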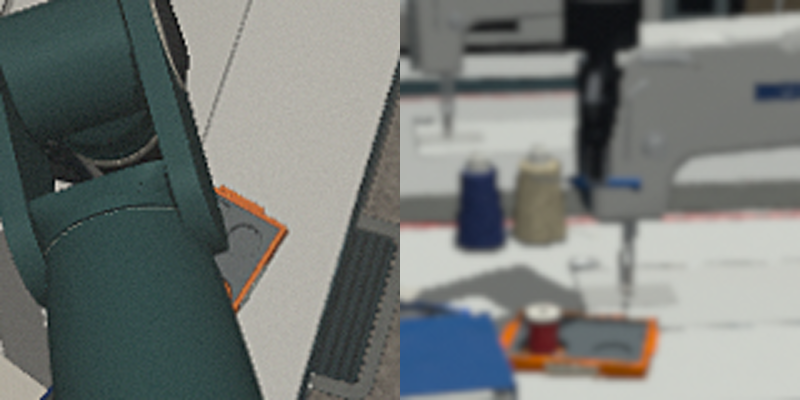

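The gripper holds the ripper level, blue handle at (610,183), in front of and clear of the machine head. The red spool stands at (543,330). Lowering in small steps.

```bash
python3 -m pendant '[{"fingers":0.005,"tx":0,"ty":0,"tz":0.015,"roll":0},{"fingers":0.005,"tx":0,"ty":0,"tz":0.015,"roll":0},{"fingers":0.005,"tx":0,"ty":0,"tz":0.015,"roll":0},{"fingers":0.005,"tx":0,"ty":0,"tz":0,"roll":0}]'
python3 -m pendant '[{"fingers":0.005,"tx":0,"ty":0,"tz":0.015,"roll":0},{"fingers":0.005,"tx":0,"ty":0,"tz":0.015,"roll":0},{"fingers":0.005,"tx":0,"ty":0,"tz":0.015,"roll":0},{"fingers":0.005,"tx":0,"ty":0,"tz":0,"roll":0},{"fingers":0.005,"tx":0,"ty":0,"tz":0,"roll":0}]'
python3 -m pendant '[{"fingers":0.005,"tx":0,"ty":0,"tz":0.015,"roll":0},{"fingers":0.005,"tx":0,"ty":0,"tz":0.015,"roll":0},{"fingers":0.005,"tx":0,"ty":0,"tz":0.01,"roll":0},{"fingers":0.005,"tx":0,"ty":0,"tz":0,"roll":0},{"fingers":0.005,"tx":0,"ty":0,"tz":0,"roll":0},{"fingers":0.005,"tx":0,"ty":0,"tz":0,"roll":0}]'
python3 -c "
from h import *
go(.6353,.2489,.0195,1.07)"
```

```text
t: 38.57
ee_pos: [0.6351, 0.2468, 0.1251]
tcp_rot: [-0.002, 0.248, 0.969, -0.001]
wrist_force: [-0.7, -0.3, -1.4]
gripper_width: 0.0112
gripper_force: 39.1
t: 38.98
ee_pos: [0.6359, 0.2472, 0.0829]
tcp_rot: [-0.001, 0.248, 0.969, -0.001]
wrist_force: [-0.4, 0.0, 0.5]
gripper_width: 0.0109
gripper_force: 39.1
t: 39.48
ee_pos: [0.6366, 0.2474, 0.0447]
tcp_rot: [0.0, 0.248, 0.969, 0.0]
wrist_force: [0.9, 0.7, 0.1]
gripper_width: 0.0113
gripper_force: 39.1
t39.5 pos [0.6366 0.2474 0.0447] yaw 1.070 q6 -0.74 w 0.0113 | roll -0.000 then shift [0.0018 0.0007 0.0252] rows 0.0/0.0
```

```bash
python3 -m pendant '[{"fingers":0.005,"tx":0.0018,"ty":0.001,"tz":0.01,"roll":0},{"fingers":0.005,"tx":0,"ty":0,"tz":0.008,"roll":0},{"fingers":0.005,"tx":0,"ty":0,"tz":0.004,"roll":0},{"fingers":0.005,"tx":0,"ty":0,"tz":0,"roll":0},{"fingers":0.005,"tx":0,"ty":0,"tz":0,"roll":0}]'
python3 -m pendant '[{"fingers":0.005,"tx":0,"ty":0,"tz":0.002,"roll":0},{"fingers":0.005,"tx":0,"ty":0,"tz":0,"roll":0},{"fingers":0.005,"tx":0,"ty":0,"tz":0,"roll":0}]'
```

```text
t: 39.9
ee_pos: [0.6351, 0.249, 0.0219]
tcp_rot: [-0.0, 0.248, 0.969, -0.0]
wrist_force: [0.9, 0.2, -0.4]
gripper_width: 0.011
gripper_force: 39.1
t: 40.15
ee_pos: [0.6354, 0.2491, 0.0205]
tcp_rot: [0.0, 0.248, 0.969, 0.0]
wrist_force: [0.5, 0.2, -0.9]
gripper_width: 0.0112
gripper_force: 39.1
```

```bash
python3 -m pendant '[{"fingers":0.03,"tx":0,"ty":0,"tz":0.001,"roll":0},{"fingers":0.03,"tx":0,"ty":0,"tz":0,"roll":0},{"fingers":0.03,"tx":0,"ty":0,"tz":0,"roll":0},{"fingers":0.03,"tx":0,"ty":0,"tz":0,"roll":0},{"fingers":0.03,"tx":0,"ty":0,"tz":-0.015,"roll":0},{"fingers":0.03,"tx":0,"ty":0,"tz":-0.035,"roll":0},{"fingers":0.03,"tx":0,"ty":0,"tz":-0.038,"roll":0},{"fingers":0.03,"tx":0,"ty":0,"tz":-0.038,"roll":0},{"fingers":0.03,"tx":0,"ty":0,"tz":-0.038,"roll":0},{"fingers":0.03,"tx":0,"ty":0,"tz":-0.038,"roll":0}]'
python3 -m pendant '[{"fingers":0.03,"tx":0,"ty":-0.035,"tz":0,"roll":0},{"fingers":0.03,"tx":0,"ty":-0.035,"tz":0,"roll":0},{"fingers":0.03,"tx":0,"ty":-0.035,"tz":0,"roll":0},{"fingers":0.03,"tx":0,"ty":-0.035,"tz":0,"roll":0},{"fingers":0.03,"tx":0,"ty":-0.035,"tz":0,"roll":0},{"fingers":0.03,"tx":0,"ty":-0.035,"tz":0,"roll":0},{"fingers":0.03,"tx":0,"ty":-0.035,"tz":0,"roll":0},{"fingers":0.03,"tx":0,"ty":-0.035,"tz":0,"roll":0},{"fingers":0.03,"tx":0,"ty":0,"tz":0,"roll":0},{"fingers":0.03,"tx":0,"ty":0,"tz":0,"roll":0}]'
python3 -c "
from h import *
T=r.read_camera('top');cv2.imwrite('pics/b6.png',cv2.resize(T['image'][115:265,145:275],None,fx=4,fy=4,interpolation=cv2.INTER_CUBIC)[:,:,::-1])"
```

```text
t: 40.98
ee_pos: [0.6348, 0.2489, 0.2248]
tcp_rot: [0.0, 0.248, 0.969, 0.0]
wrist_force: [0.8, 0.1, 0.1]
gripper_width: 0.0299
gripper_force: 0.0
t: 41.82
ee_pos: [0.5003, 0.0023, 0.2229]
tcp_rot: [0.001, 0.249, 0.968, 0.0]
wrist_force: [-0.7, 0.6, -0.1]
gripper_width: 0.0299
gripper_force: 0.0
```

View pics/b6.png

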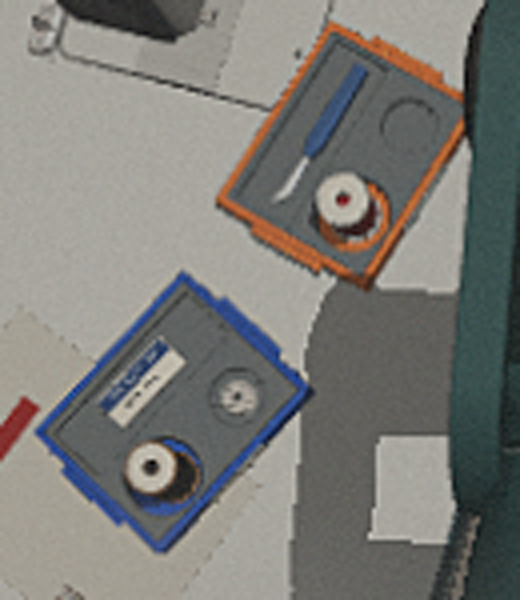

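The ripper lies in the orange long pocket, from handle end (362,66) to tip (277,200). I'll check the numbers before handing in.

```bash
python3 -c "
from h import *
T=r.read_camera('top');S=r.read_camera('scene')
a=2.641;c=np.array([.6115,.2370])
D=lambda x,y:((x-1.5)/4+145,(y-1.5)/4+115)
for n,p,z in[('end',(362,66),.019),('tip',(277,200),.014),('hA',(308,155),.019)]:
    w=onz(T,D(*p),z);q=w[:2]-c;print(n,w,'tray',q[0]*np.sin(a)-q[1]*np.cos(a),q[0]*np.cos(a)+q[1]*np.sin(a))
cv2.imwrite('pics/s6.png',cv2.resize(S['image'][140:185,290:370],None,fx=9,fy=9,interpolation=cv2.INTER_CUBIC)[:,:,::-1])"
```

```text
end [0.6711 0.2302 0.019 ] tray 0.02266484380295776 -0.055552658383702345
tip [0.5789 0.2829 0.014 ] tray 0.024597906231065697 0.05058365531801973
hA [0.6088 0.2628 0.019 ] tray 0.021314438187835256 0.014756370700881524
```

View pics/s6.png

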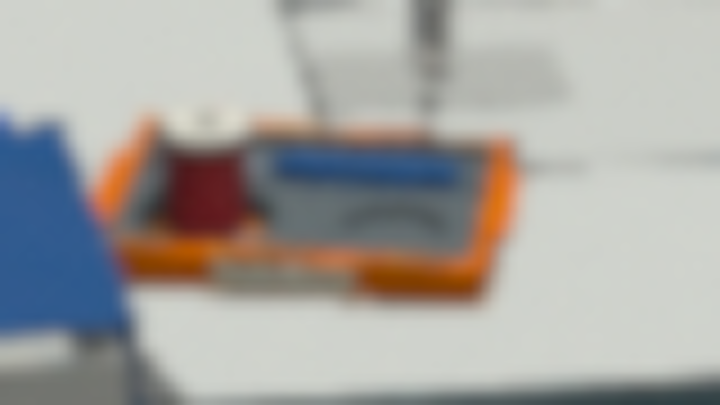

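The ripper lies level in the pocket, centre about (22, -1) mm in the tray frame against limits of 9.5–45.5 and ±14. The red spool is upright, and the arm is clear. Handing in.

```bash
python3 -c "
from station import r
print(r.close_job())"
```

```text
the job is handed in; nothing more can be done
None
```

Both kits are made up and the job was handed in at about 42 s; in the last pictures all five items were in their pockets and released, and I made no contact I know of with the yellow spool or presser foot, though I took no final picture of them and the hand-in returned no verdict.

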